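# Brush out the oil test cell and hold it up to the inspection light

## Robot

A 6-joint arm with a two-finger parallel gripper is mounted at the origin on the work surface. World frame = base frame: x ahead of the robot, y to its left, z up, the work surface at z = 0. Lengths are in mm, angles in rad, forces in N, time in s.
With the tool pointing down it reaches from about 275 to 725 mm from the base axis. Payload 15.9 kg.
Tool frame: the origin (TCP) lies between the finger pads; the fingertips stand 22 mm ahead of it and the grasp point (between the pads) lies 3 mm ahead of it; z points along the fingers, y is the direction in which the jaws open and shut (so a half turn about z gives the same grasp; the last joint's range is limited). The gripper opens to 85 mm and grips with 20 to 120 N. Pads are 22 mm wide; open, the fingers measure 114 mm over their backs; the gripper's body (76 mm by 85 mm) begins 54 mm behind the grasp point. The pads swing forward as they close: fully open they stand 13 mm farther back than shut.
Start: joints at [-1.285, 0.213, -0.034, 1.323, 0, 1.571], TCP at [140.957, -479.705, 253.306] pointing down, gripper open.
Joint ranges: [-2.98, 2.98], [-0.74, 1.72], [-1.14, 1.35], [-2.1, 2.04], [-1.57, 1.44], [-3.14, 3.14]. Speed limits (rad/s): [1.89, 1.89, 2.39, 2.57, 3.14, 3.14].

## Interface

Orientations are given as a rotation vector (axis times angle).
In Python, from rig import r gives the robot as it stands. The module is installed in compiled form; this text tells all that it offers.
- The arm moves only by the shell command python3 -m handwheel 'ROWS' [OPENING] [FORCE]. ROWS is JSON, one flat list of numbers, 6 for each row, row after row: the shift along the world's x, y, z in m, then the turn, a rotation vector about the world's x, y, z in rad. A call has 1 to 5 rows; each row shifts and turns the pose as measured when the row begins; what a row does not reach is not made up. A row lasts 1/12 s, in which the tool goes at most 41.7 mm and 7.16 degrees, less where a joint would pass 70% of its speed; a pose out of reach is approached as far as the arm can. A call is refused whole if a number of a shift passes 0.0417 or a number of a turn 0.125, either way. A call with a gripper value outside its range is refused whole. OPENING is the closure in counts, from 0 (fully open) to 255 (shut), set as the call begins (- or left out, the last holds). The fingers move at their own pace and stop on an object; FORCE is the grip in N (left out, the last holds). Time passes only in rows, so rows that do not move let the fingers close. It gives the time, the measured TCP pose, the force and the opening at its end, in the units of the state.
- r.state(): the state, without advancing time (a new reading comes with each control period).
- r.grab_frame(name): name is "scene" or "side" or "wrist"; returns (picture, depth): 420x560x3 uint8, red, green, blue; 420x560 float32, mm along the optical axis (not along the pixel's ray), 0 where there is no reading.
- r.camera_info(name): a dict with "K" (3x3 intrinsics, pixels), "rvec" (rotation vector, rad) and "tvec" (3), from world to camera coordinates, as OpenCV has them; the wrist camera has in their place "tool_from_camera" (4x4, takes a point from camera to tool coordinates, whose origin is the TCP and whose axes are the flange's). Camera axes: x right, y down, z forward; pixel columns grow to the right and rows downward; lengths in mm; the calibration is good to about 2 mm. A picture is of the moment at which its call begins: read the wrist's pose just before it. camera_info takes no time and is no camera call.
- r.hand_in(): hands the job in, once; it reports no verdict.
The state is a dict: "time_s": time; "joint_pos": joint angles; "qd": joint speeds; "joint_torque": joint torques, N m; "eef_pos": TCP position; "ee_rot": TCP orientation; "force": force on the tool from outside, world axes, zero at the start; "moment": the same for the moment, N m; "gripper_width": opening from 0.0 (shut) to 1.0 (fully open).
Only numpy, scipy, OpenCV 4.12 (cv2) and the standard library are available. Lean on these libraries where they do the work, as an engineer would, in place of code of your own. Each camera call takes 0.05 s, during which the arm holds its last target.

## Task

Clean the glass oil test cell standing in the wooden rack: lift the bottle brush out of its steel sleeve, scrub right down to the bottom of the cell and well up again at least twice, and hang the brush back in its sleeve by the collar. Then pick the cell up by its two frosted sides, never letting the fingers touch its clear windows, and hold it upright in the inspection light, about midway between lamp and magnifier, centred in the beam with its windows square to it. Finish while still holding it there, resting on nothing, and leave the jar, loaf and tin where they are.

Things in the scene. Friction and masses are not known exactly. Their poses are not given: they have to be found in the camera images.
- cell_center (a point): Centre (half-way up) of the loose open-topped glass test cell: 36 mm (x) by 50 mm (y) by 100 mm tall, 140 g; inside 28 by 44 mm. Axes: x through the two clear windows (its wide faces, at -x and +x), y through the two frosted sides (its narrow faces, whitish ground glass 36 mm wide, 50 mm apart, at -y and +y: grip here), z up. Starts upright, its foot 20 mm deep in the rack's pocket.
- cell_floor (a point): Centre of the inside floor of the cell, 45 mm below cell_center and 95 mm below the cell's mouth; same axes as cell_center.
- window_a: The clear window of the cell at its -x side (44 mm wide, 95 mm tall, 3 mm thick). Origin and axes: centre of the cell's underside, axes of the cell. The fingers must not touch it.
- window_b: The clear window of the cell at its +x side, same size, origin and axes as window_a. The fingers must not touch it.
- cell: The glass cell itself; origin at the centre of its underside, 50 mm below cell_center.
- rack: Fixed light wooden rack, 90 mm (x) by 170 mm (y) by 28 mm high, two pockets 20 mm deep side by side along y; origin at the centre of its underside. The cell stands in one pocket, at 40 mm to -y of the rack's middle; the other is empty.
- brush_grip (a point): Middle of the upright round wooden handle (22 mm diameter, 89 mm long) of the bottle brush: 210 mm long, 85 g, hanging in the steel sleeve, bristles down, z up its axis. The handle reaches 45 mm above this point and 44 mm below it, down to a flat steel collar (52 mm diameter, 6 mm thick).
- brush_tip (a point): Lower end of the brush, on its axis, 165 mm below brush_grip. The bristle head is 28 mm in diameter and 79 mm long from here; the bristles yield, only its core, 14 mm in diameter, is stiff. A thin wire shank 22 mm long joins the head to the tapered plug under the collar.
- brush_collar (a point): Centre of the underside of the brush's collar, 50 mm below brush_grip and 115 mm above brush_tip. Under the collar sits a tapered steel plug, 27 mm in diameter narrowing to 12 mm over 14 mm, that centres the brush loosely in the sleeve.
- brush: The brush itself; origin at brush_tip.
- sleeve_rim (a point): Centre of the open top of the fixed upright steel sleeve (tube 40 mm outside, 34 mm inside, on a round foot of 92 mm), 130 mm above the table. The brush's collar rests flat on this rim; its tip then hangs 115 mm below the rim, 6 mm clear of the sleeve's floor.
- beam (a point): Middle of the light path, 130 mm above the table, of the inspection light: LED lamp head with a round glowing lens (25 mm) and a round black-rimmed magnifier (92 mm) facing each other on one base. x runs along the beam from lamp to magnifier, y level across it, z up. Lamp nose 94 mm to -x, magnifier 95 mm to +x of this point; tops 175 mm above the table. A rail 34 mm wide, 10 mm high runs below.
- viewer: The whole fixed inspection light; origin on its underside, 130 mm below and 5 mm to -x of beam, same axes. It reaches 180 mm to -x and 140 mm to +x of the origin and is 105 mm wide.
- jar: Bystander: closed glass jar with a steel lid, 80 mm diameter, 115 mm tall. Origin at its underside. Leave it.
- loaf: Bystander: loaf of bread about 110 by 200 by 110 mm. Origin at its underside. Leave it.
- tin: Bystander: empty black loaf tin about 92 by 172 by 80 mm. Origin at its underside. Leave it.
Things that resemble listed ones, but are neither listed nor needed, are in the scene too. There is more than one size of the rack; the job needs the smaller.

How it is judged (in metres and radians):
On the way, in this order (a step that is already met when the one before it is completed fails the run):
1. the brush is down at the bottom of the cell (z of brush_tip in the frame of cell_floor between -0.005 and 0.012 m and distance between brush_tip and cell_floor below 0.022 m), for 0.1 s.
2. the brush is drawn well up the cell (z of brush_tip in the frame of cell_floor above 0.035 m and horizontal distance between brush_tip and cell_floor below 0.03 m), for 0.05 s.
3. the brush is down at the bottom again (all of step 1), for 0.1 s.
4. the brush hangs in its sleeve by the collar, let go, with the cell still in its rack (distance between brush_collar and sleeve_rim below 0.013 m and angle between brush_grip's own z axis and vertical below 0.12 rad and contact force between the fingers and brush below 0.1 N and linear speed of brush below 0.03 m/s and height (world z) of cell_center below 0.075 m), for 0.2 s.
At the end, for the whole second after the job is handed in: Cell held still in the fingers, touching nothing else: centre within 10 mm sideways, 25 mm in height and 40 mm along the beam of its middle, upright and windows square to the beam within 10 degrees; brush upright in its sleeve, untouched, collar within 13 mm of the rim's centre (x of cell_center in the frame of beam between -0.04 and 0.04 m and y of cell_center in the frame of beam between -0.01 and 0.01 m and z of cell_center in the frame of beam between -0.025 and 0.025 m and angle between the x axis of cell_center and the x axis of beam, either way round below 0.17 rad and angle between cell_center's own z axis and vertical below 0.17 rad and linear speed of cell below 0.02 m/s and contact force between the fingers and cell above 1 N and contact force between the fingers and window_a below 0.2 N and contact force between the fingers and window_b below 0.2 N and contact force between cell and viewer below 0.1 N and contact force between cell and rack below 0.1 N and contact force between each of cell, the fingers and brush below 0.1 N and distance between brush_collar and sleeve_rim below 0.013 m and angle between brush_grip's own z axis and vertical below 0.12 rad); the arm keeps its last pose, push and grip.
It fails at once if the fingers touch a clear window of the cell (contact force between the fingers and window_a above 0.3 N or contact force between the fingers and window_b above 0.3 N).
It fails at once if the jar, loaf or tin is moved (distance of any of jar, loaf, tin from where it was at the start of the episode above 0.02 m).
It also fails if it takes over 64 s, if anything falls off the work surface, if the arm or the gripper's body presses on something with over 40 N, if the wrist force passes 120 N, or if a joint passes its speed limit or range.

## Working session

There is one attempt and no reset: what is moved stays moved. The work goes in short steps, Python scripts to look and compute and a shell command to move; the robot and the scene stay as the last step left them, time stands still between calls to the robot, and variables do not carry over. Pictures are saved under pics/ and viewed, and the job is handed in when it is done.

```bash
mkdir -p pics; ls; cat > h.py <<'E'
import numpy as np,cv2
from rig import r
def info(n):
    c=r.camera_info(n)
    K=np.array(c["K"],float)
    if "rvec" in c:
        R=cv2.Rodrigues(np.array(c["rvec"],float))[0];t=np.array(c["tvec"],float).ravel()
        Rw=R.T; o=-R.T@t
    else:
        s=r.state();T=np.array(c["tool_from_camera"],float)
        Rt=cv2.Rodrigues(np.array(s["ee_rot"],float))[0];p=np.array(s["eef_pos"],float)
        Rw=Rt@T[:3,:3];o=Rt@T[:3,3]+p
    return K,Rw,o
def grab(n,tag):
    K,Rw,o=info(n)
    im,d=r.grab_frame(n)
    cv2.imwrite(f"pics/{tag}.png",im[:,:,::-1]);np.savez(f"{tag}.npz",im=im,d=d,K=K,R=Rw,o=o)
def load(tag):
    z=np.load(f"{tag}.npz");return z
def ray(z,u,v):
    d=z["R"]@np.linalg.inv(z["K"])@np.array([u,v,1.]);return z["o"],d
def plane(z,u,v,h):
    o,d=ray(z,u,v);return o+d*(h-o[2])/d[2]
def pt(z,u,v):
    o,d=ray(z,u,v);return o+d*z["d"][int(round(v)),int(round(u))]
def cloud(z):
    v,u=np.mgrid[:420,:560];p=np.stack([u,v,np.ones_like(u)],-1)@np.linalg.inv(z["K"]).T
    return (p*z["d"][...,None])@z["R"].T+z["o"]
def proj(z,P):
    c=(np.asarray(P)-z["o"])@z["R"];q=c@z["K"].T;return q[...,:2]/q[...,2:]
def tri(z1,u1,z2,u2):
    o1,d1=ray(z1,*u1);o2,d2=ray(z2,*u2)
    A=np.stack([d1,-d2],1);s=np.linalg.lstsq(A,o2-o1,rcond=None)[0]
    a=o1+d1*s[0];b=o2+d2*s[1];return (a+b)/2,np.linalg.norm(a-b)
E
python3 - <<'E'
from h import *
for n in("scene","side","wrist"):
    grab(n,n+"0");z=load(n+"0");print(n,z["o"],z["R"][:,2],z["K"][0,0])
s=r.state();print(s)
E
```

```text
pics
scene [1436.42797311 1003.07089442 1401.96262571] [-0.4960559  -0.47490673 -0.72690587] 535.1884535762795
side [ -56.76544884 1236.41578294 1010.5283044 ] [ 0.41467237 -0.69754979 -0.58435531] 499.0474646851607
wrist [ 213.45668922 -458.38888596  372.40774791] [-0.2808639  -0.08154128 -0.95627741] 290.03307930962603
{'time_s': 0.15, 'joint_pos': array([-1.28500189e+00,  2.13255522e-01, -3.48518675e-02,  1.32354749e+00,
        2.38775847e-06,  1.57077245e+00]), 'qd': array([-0.00040357, -0.00095493,  0.00389531, -0.00146234,  0.00090114,
       -0.00019459]), 'joint_torque': array([ 6.42029090e-05, -6.86403465e+01,  4.87247300e+01,  1.31273168e-02,
       -6.04279626e-05,  1.01894233e-05]), 'eef_pos': array([ 140.89233627, -479.48665923,  252.94869564]), 'ee_rot': array([-3.10872532e+00, -4.47314633e-01,  1.88278291e-04]), 'force': array([-0.04779676,  0.56495622,  0.55177963]), 'moment': array([ 0.03412618,  0.04556364, -0.06186323]), 'gripper_width': 0.9996919380447956}
```

View pics/scene0.png

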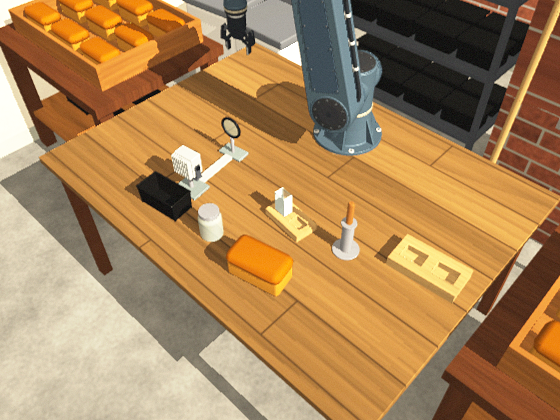

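View pics/side0.png

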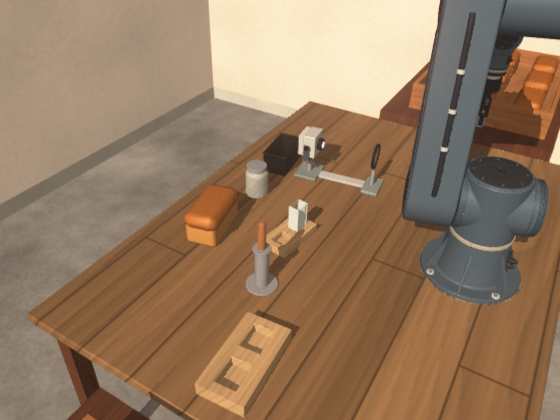

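View pics/wrist0.png

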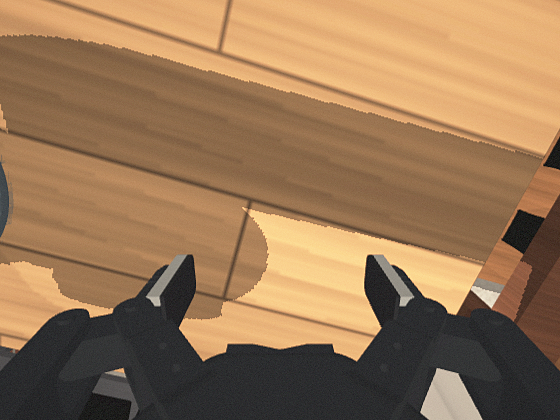

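The scene view shows the brush at about (350,215), the small rack with the cell at (287,210), the viewer between (185,170) and (232,130), the jar at (210,222), the loaf at (260,262) and the tin at (165,195). The large rack at (430,265) is the decoy. I'll enlarge this for detail.

```bash
python3 - <<'E'
from h import *
a=load("scene0")["im"][100:280,130:380,::-1];cv2.imwrite("pics/sc_c.png",cv2.resize(a,None,fx=3.2,fy=3.2,interpolation=cv2.INTER_CUBIC))
a=load("side0")["im"][120:300,180:400,::-1];cv2.imwrite("pics/si_c.png",cv2.resize(a,None,fx=3.3,fy=3.3,interpolation=cv2.INTER_CUBIC))
for n in("scene0","side0"):
    z=load(n);P=cloud(z)
    pts={"scene0":[(350,207),(347,240),(210,212),(260,250),(283,195),(300,225),(232,127),(186,160),(165,195),(240,152),(195,188)],"side0":[(262,235),(262,268),(257,168),(212,205),(298,215),(295,235),(376,155),(311,140),(283,150),(372,186),(309,171)]}[n]
    for u,v in pts: print(n,u,v,np.round(P[v,u],0))
E
```

```text
scene0 350 207 [488. 383. 211.]
scene0 347 240 [491. 390.  62.]
scene0 210 212 [745.  17. 120.]
scene0 260 250 [740. 243. 112.]
scene0 283 195 [493. 107.  75.]
scene0 300 225 [512. 205.  10.]
scene0 232 127 [ 409. -237.  139.]
scene0 186 160 [ 665. -190.  168.]
scene0 165 195 [ 738. -257.    4.]
scene0 240 152 [ 394. -220.   15.]
scene0 195 188 [ 644. -197.   13.]
side0 262 235 [474. 389. 188.]
side0 262 268 [ -57. 1236. 1011.]
side0 257 168 [727.  18. 114.]
side0 212 205 [733. 264. 107.]
side0 298 215 [493. 151.  93.]
side0 295 235 [490. 171.  29.]
side0 376 155 [ 402. -241.  139.]
side0 311 140 [ 619. -167.  168.]
side0 283 150 [ 800. -290.   14.]
side0 372 186 [ 399. -239.   12.]
side0 309 171 [ 638. -206.   13.]
```

View pics/sc_c.png

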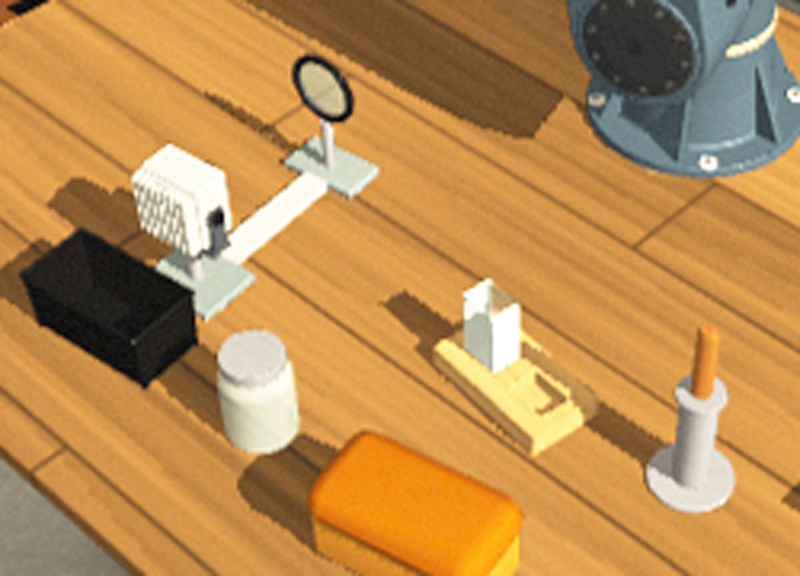

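View pics/si_c.png

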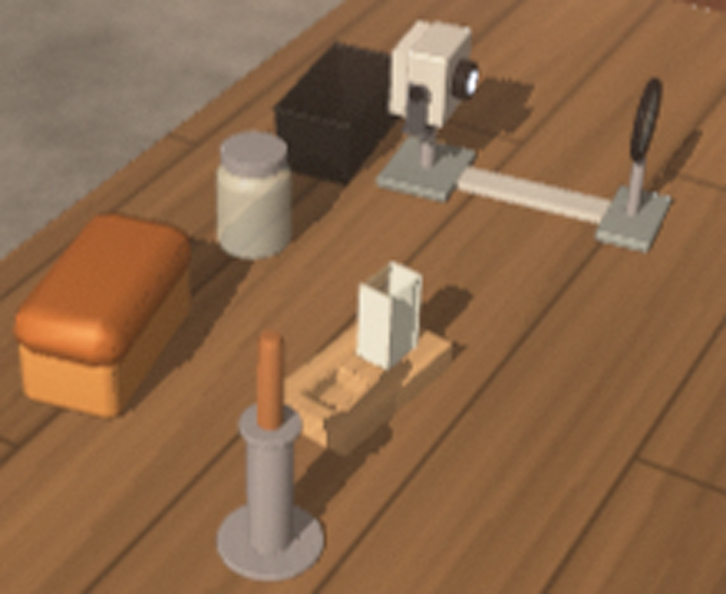

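```bash
H="python3 -m handwheel"
$H '[0.04,0.01,0.02,0,0,0,0.04,0.02,0.02,0,0,0,0.04,0.02,0.02,0,0,0,0.04,0.03,0.01,0,0,0,0.03,0.04,0.01,0,0,0]'
$H '[0.02,0.04,0,0,0,0,0.02,0.04,0,0,0,0,0.01,0.04,0,0,0,0,0.01,0.04,0,0,0,0,0.01,0.04,0,0,0,0]'
$H '[0.01,0.04,0,0,0,0,0,0.04,0,0,0,0,0,0.04,0,0,0,0,0,0.04,0,0,0,0,0,0.04,0,0,0,0]'
python3 - <<'E'
from h import *
for n in("scene0","side0"):
    z=load(n);P=cloud(z).reshape(-1,3);ok=z["d"].ravel()>0
    x=P[ok]
    def box(a,b,c,d,e,f): return x[(x[:,0]>a)&(x[:,0]<b)&(x[:,1]>c)&(x[:,1]<d)&(x[:,2]>e)&(x[:,2]<f)]
    k=box(440,560,60,260,22,34);print(n,"rack top",len(k),k.mean(0))
    if len(k)>10:
        rc=cv2.minAreaRect(k[:,:2].astype(np.float32));print(rc)
    k=box(440,560,90,190,45,115);print("cell",len(k),k.min(0),k.max(0))
    k=box(440,540,340,440,145,230);print("brush",len(k),k.mean(0),k.min(0),k.max(0))
    k=box(380,440,-320,-170,100,200);print("magn",len(k),k.mean(0),k.min(0),k.max(0))
    k=box(560,720,-270,-130,100,200);print("lamp",len(k),k.mean(0),k.min(0),k.max(0))
    k=box(350,720,-320,-120,4,18);print("base",cv2.minAreaRect(k[:,:2].astype(np.float32)))
E
```

```text
time_s: 0.57
eef_pos: [304.7, -377.6, 321.6]
ee_rot: [-3.106, -0.427, 0.005]
force: [1.4, -1.0, -0.2]
gripper_width: 1.002
time_s: 0.98
eef_pos: [373.7, -181.9, 321.7]
ee_rot: [-3.106, -0.427, 0.004]
force: [0.7, -0.4, -0.2]
gripper_width: 0.994
time_s: 1.4
eef_pos: [382.2, 25.2, 321.0]
ee_rot: [-3.106, -0.426, 0.004]
force: [0.2, 0.1, -0.3]
gripper_width: 1.001
scene0 rack top 575 [520.17090421 172.66953168  28.96261045]
((514.019775390625, 162.6265869140625), (178.87234497070312, 93.39550018310547), 85.24421691894531)
cell 322 [488.72974484  95.57757758  45.17578654] [534.58078891 151.70359157 114.91744878]
brush 142 [487.72558048 384.7492576  192.02794177] [468.06998172 370.42758169 146.33227394] [496.5329479  393.91019812 229.59311238]
magn 263 [ 409.05765373 -245.37636657  138.32689513] [ 399.24938985 -292.77708139  100.29764539] [ 421.40857925 -201.29536607  181.41843313]
lamp 711 [ 656.50002625 -202.79064525  150.13006581] [ 599.76310931 -263.13777923  100.25171218] [ 687.21720243 -159.827745    182.76224697]
base ((535.2138671875, -220.19906616210938), (199.38333129882812, 369.3600769042969), 89.97360229492188)
side0 rack top 696 [506.60927174 176.31820396  27.52704456]
((512.2623291015625, 164.5749969482422), (173.4176788330078, 92.43766021728516), 83.03424072265625)
cell 398 [486.6971674   93.07211763  45.06417685] [530.25836331 154.60957202 111.52718628]
brush 212 [475.82716918 387.67325902 189.74233727] [467.12149772 374.60872686 145.73793871] [488.34901213 395.27242844 226.16568058]
magn 132 [ 402.43995931 -236.10559372  140.09438628] [ 393.89743247 -292.41960566  100.32473036] [ 409.55507532 -200.5336851   179.97159274]
lamp 624 [ 633.30597954 -195.10955599  146.76453183] [ 593.03460673 -262.04214158  100.01347525] [ 682.24403666 -157.09739525  178.83599624]
base ((535.8994750976562, -213.46502685546875), (188.62940979003906, 368.2330627441406), 88.45044708251953)
```

```bash
H="python3 -m handwheel"
$H '[0.03,0.02,0.01,0,0,0,0.03,0.02,0.01,0,0,0,0.02,0.02,0.01,0,0,0,0,0,0,0,0,0,0,0,0,0,0,0]'
python3 -c "
from h import *
grab('wrist','w1')"
$H '[0.02,0.04,0,0,0,0,0.02,0.04,0,0,0,0,0,0.04,0,0,0,0,0,0,0,0,0,0,0,0,0,0,0,0]'
python3 -c "
from h import *
grab('wrist','w2')"
```

```text
time_s: 1.82
eef_pos: [461.1, 96.7, 350.1]
ee_rot: [-3.103, -0.441, 0.011]
force: [0.2, -0.1, -0.2]
gripper_width: 0.996
time_s: 2.28
eef_pos: [507.8, 181.8, 349.4]
ee_rot: [-3.067, -0.506, 0.021]
force: [-0.2, -0.5, 0.3]
gripper_width: 0.999
```

View pics/w1.png

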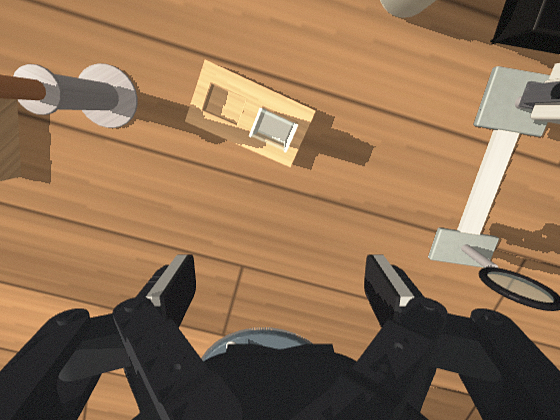

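View pics/w2.png

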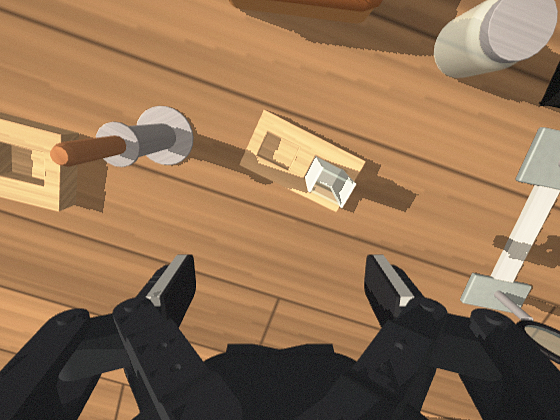

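W1 shows the cell mouth at about (273,128), the rack from (205,60) to (292,165) and the sleeve at (100,95). W2 shows the brush top at (60,154), the collar at (118,144), the sleeve foot at (162,135) and the cell at (328,180). I'll zoom in on both.

```bash
python3 - <<'E'
from h import *
a=load("w1")["im"][50:180,180:330,::-1];b=load("w2")["im"][100:230,230:380,::-1]
f=lambda a:cv2.resize(a,None,fx=4,fy=4,interpolation=cv2.INTER_CUBIC)
cv2.imwrite("pics/w1c.png",f(a));cv2.imwrite("pics/w2c.png",f(b))
a=load("w2")["im"][90:220,30:200,::-1];cv2.imwrite("pics/w2b.png",cv2.resize(a,None,fx=4,fy=4,interpolation=cv2.INTER_CUBIC))
E
```

```text
(no output)
```

View pics/w1c.png

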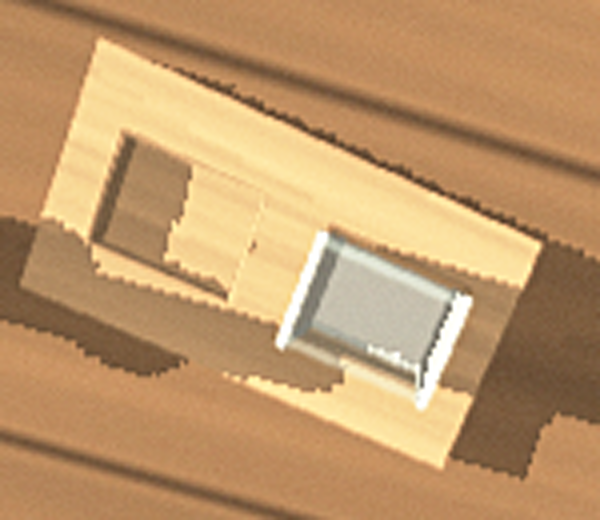

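View pics/w2c.png

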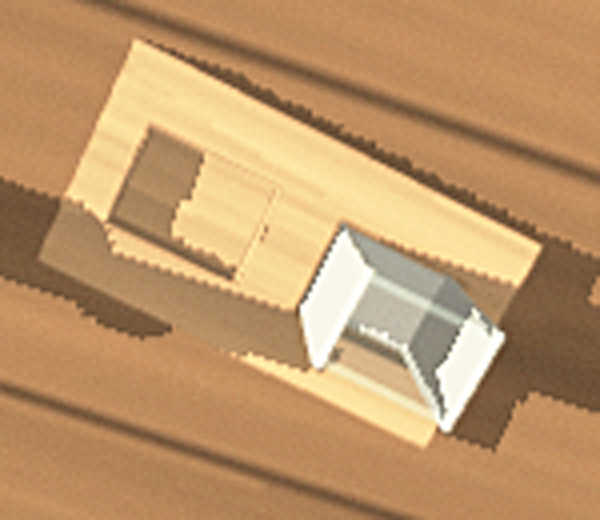

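View pics/w2b.png

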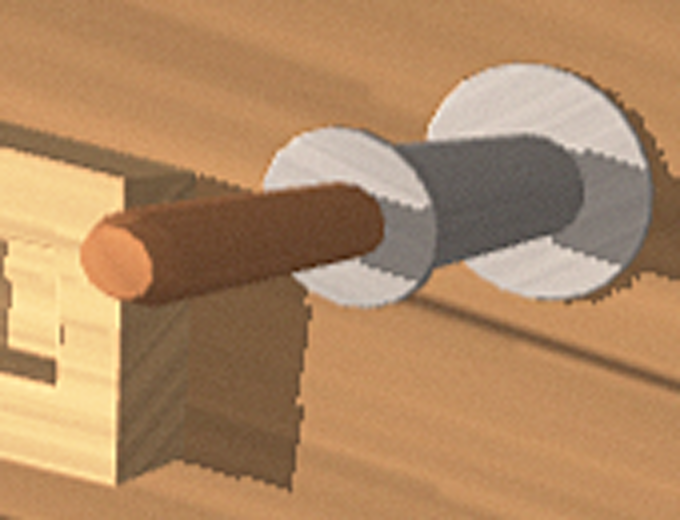

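```bash
python3 - <<'E'
from h import *
z1=load("w1");z2=load("w2")
f=lambda p,o:(p[0]/4-.375+o[0],p[1]/4-.375+o[1])
A=[(325,232),(470,296),(420,408),(280,346)];B=[(372,268),(505,335),(448,430),(325,368)]
M=[]
for a,b in zip(A,B):
    p,e=tri(z1,f(a,(180,50)),z2,f(b,(230,100)));M.append(p);print(np.round(p,1),round(e,1))
M=np.array(M);print("mouth c",M.mean(0))
for nm,z,L,o in(("w1",z1,A,(180,50)),("w2",z2,B,(230,100))):
    q=np.array([plane(z,*f(a,o),108) for a in L]);print(nm,q.mean(0),np.degrees(np.arctan2(q[0,1]-q[1,1],q[0,0]-q[1,0])),np.degrees(np.arctan2(q[3,1]-q[2,1],q[3,0]-q[2,0])),np.linalg.norm(q[0]-q[1]),np.linalg.norm(q[1]-q[2]))
for a,b in zip([(98,38),(542,243),(444,468)],[(135,40),(542,243),(427,446)]):
    p,e=tri(z1,f(a,(180,50)),z2,f(b,(230,100)));print("rack",np.round(p,1),round(e,1),plane(z1,*f(a,(180,50)),28)[:2],plane(z2,*f(b,(230,100)),28)[:2])
for nm,p,h in(("top",(120,262),225),("collar",(351,216),136),("foot",(540,181),4)):
    print(nm,plane(z2,*f(p,(30,90)),h), )
# handle in scene / side by colour
for n,c,R in(("scene0",(340,195,360,228),0),("side0",(255,215,272,252),0)):
    z=load(n);x0,y0,x1,y1=c;im=z["im"][y0:y1,x0:x1].astype(int)
    hsv=cv2.cvtColor(z["im"],cv2.COLOR_RGB2HSV)[y0:y1,x0:x1]
    print(n);print([ (y+y0,) + ((lambda k:(k.min()+x0,k.max()+x0) if len(k) else None)(np.where((hsv[y,:,1]>150)&(im[y,:,0]-im[y,:,2]>60))[0]),) for y in range(0,y1-y0,3)])
E
```

```text
[533.8 142.9 107.8] 0.3
[528.3  96.5 111.2] 0.0
[492.7 101.2 109.9] 0.9
[499.5 146.6 113.8] 1.8
mouth c [513.54922036 121.78212517 110.66594784]
w1 [512.99608945 122.01398815 108.        ] 83.30347560308103 82.58351873951072 46.88195995129599 36.50392143921058
w2 [513.32798326 121.02208645 108.        ] 82.55013311123044 81.96697884011266 47.63505362114706 35.4738482273288
rack [572.9 240.4  28.8] 0.0 [573.01223065 240.62637112] [572.89086203 240.50084364]
rack [552.3  71.6  22.6] 0.9 [551.70055302  72.31755492] [553.05483959  72.92294423]
rack [462.9  82.3  24.9] 0.3 [463.31759897  82.56977376] [463.88514992  83.04412467]
top [485.0872502 378.0743368 225.       ]
collar [485.51139395 379.17404887 136.        ]
foot [485.80182225 379.41920094   4.        ]
scene0
[(195, (np.int64(340), np.int64(359))), (198, (np.int64(340), np.int64(359))), (201, (np.int64(340), np.int64(359))), (204, (np.int64(340), np.int64(359))), (207, (np.int64(340), np.int64(359))), (210, (np.int64(340), np.int64(359))), (213, (np.int64(340), np.int64(359))), (216, (np.int64(340), np.int64(359))), (219, (np.int64(340), np.int64(359))), (222, (np.int64(340), np.int64(359))), (225, (np.int64(340), np.int64(359)))]
side0
[(215, None), (218, None), (221, (np.int64(259), np.int64(264))), (224, (np.int64(258), np.int64(264))), (227, (np.int64(258), np.int64(264))), (230, (np.int64(258), np.int64(264))), (233, (np.int64(258), np.int64(265))), (236, (np.int64(258), np.int64(264))), (239, (np.int64(258), np.int64(264))), (242, (np.int64(258), np.int64(264))), (245, (np.int64(258), np.int64(264))), (248, (np.int64(259), np.int64(263))), (251, None)]
```

```bash
H="python3 -m handwheel"
cat >> h.py <<'E'
from scipy.spatial.transform import Rotation as Ro
def plan(t,yawdeg):
    s=r.state();y=np.radians(yawdeg)
    Rt=np.array([[np.cos(y),np.sin(y),0],[np.sin(y),-np.cos(y),0],[0,0,-1.]])
    Rc=Ro.from_rotvec(s["ee_rot"]).as_matrix()
    print("t",round(s["time_s"],2),"pos",np.round(s["eef_pos"],1),"d",np.round(np.array(t)-s["eef_pos"],1),"rot",np.round(Ro.from_matrix(Rt@Rc.T).as_rotvec(),3),"F",np.round(s["force"],1),"M",np.round(s["moment"],2),"g",round(s["gripper_width"],3),"j",np.round(s["joint_pos"],2))
E
$H '[-0.005,0.035,0,0,0,-0.1,-0.005,0.035,0,0,0,-0.1,-0.005,0.035,0,0,0,-0.1,-0.005,0.03,0,0,0,-0.1,0,0,0,0,0,0]'
python3 -c "
from h import *
grab('wrist','w3');plan([485.3,378.7,300],-7)"
```

```text
time_s: 2.75
eef_pos: [525.1, 145.1, 350.9]
ee_rot: [-2.951, -0.255, 0.041]
force: [0.2, -1.0, 1.0]
gripper_width: 1.002
t 2.8 pos [525.  145.7 351. ] d [-39.7 233.  -51. ] rot [-0.18  -0.017 -0.296] F [-0.7  0.3  0.1] M [-0.17 -0.02  0.04] g 1.004 j [0.17 0.33 0.35 1.61 0.18 3.14]
```

View pics/w3.png

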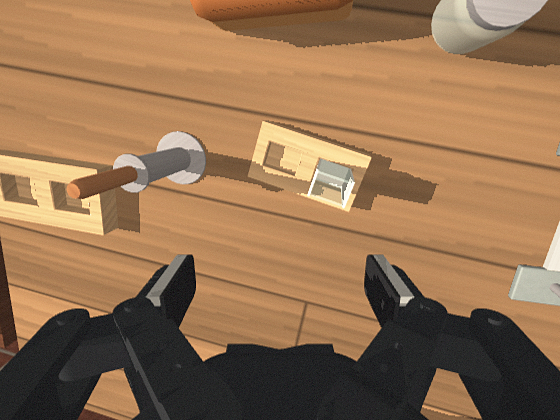

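```bash
H="python3 -m handwheel"
$H '[-0.005,0.025,0,-0.09,0,0.08,-0.005,0.025,0,-0.09,0,0.08,-0.005,0.025,0,0,0,0.12,-0.005,0.025,0,0,0,0.12,-0.005,0.025,0,0,0,0.12]'
$H '[-0.005,0.025,0,0,0,0.12,-0.005,0.025,0,0,0,0.12,-0.005,0.025,0,0,0,0.12,0,0.025,0,0,0,0.12,0,0,0,0,0,0]'
python3 -c "
from h import *
plan([485.3,378.7,300],90)"
```

```text
time_s: 3.22
eef_pos: [500.6, 257.8, 353.6]
ee_rot: [2.925, 1.081, -0.084]
force: [0.4, 0.2, 1.3]
gripper_width: 1.002
time_s: 3.63
eef_pos: [480.0, 365.2, 355.3]
ee_rot: [2.542, 1.777, -0.069]
force: [-0.8, 0.4, -0.3]
gripper_width: 1.004
t 3.63 pos [480.  365.2 355.3] d [  5.3  13.5 -55.3] rot [ 0.059 -0.004  0.351] F [-0.8  0.4 -0.3] M [ 0.04  0.01 -0.  ] g 1.004 j [ 0.67  0.53  0.68  1.77 -0.04  2.59]
```

```bash
H="python3 -m handwheel"
$H '[0.003,0.005,-0.005,0.03,0,0.115,0.002,0.005,-0.005,0.03,0,0.115,0,0.003,-0.005,0,0,0.115,0,0,0,0,0,0,0,0,0,0,0,0]'
python3 -c "
from h import *
plan([485.3,378.7,300],90);grab('wrist','w4')"
```

```text
time_s: 4.05
eef_pos: [482.7, 379.0, 341.4]
ee_rot: [-2.216, -2.226, 0.006]
force: [1.0, -0.5, 0.9]
gripper_width: 1.003
t 4.05 pos [482.7 379.  341.4] d [  2.6  -0.3 -41.4] rot [ 0.002 -0.003 -0.004] F [ 1.  -0.5  0.9] M [ 0.   -0.02 -0.03] g 1.003 j [0.67 0.49 0.59 1.67 0.   2.23]
```

View pics/w4.png

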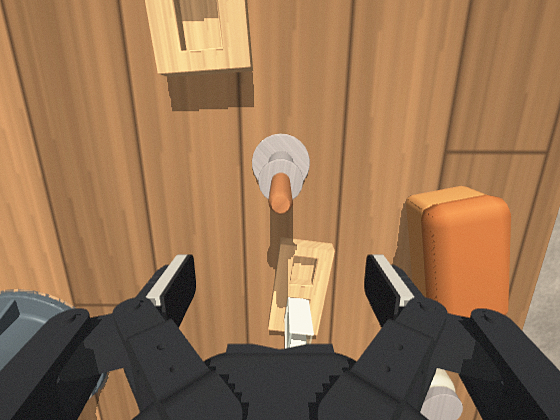

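W4: the handle's top is at about (280,201), the collar at (280,181) and the foot at (281,163). The brush lies between the open fingers.

```bash
python3 - <<'E'
from h import *
z=load("w4");z2=load("w2")
hsv=cv2.cvtColor(z["im"],cv2.COLOR_RGB2HSV)
m=(hsv[...,1]>130);m[:, :260]=0;m[:,300:]=0
for v in (178,184,190,196,202,206,209,212,215):
    k=np.where(m[v,265:296])[0]+265;print(v,k.min() if len(k) else 0,k.max() if len(k) else 0,end=' | ')
f=lambda p,o:(p[0]/4-.375+o[0],p[1]/4-.375+o[1])
print();print("top tri",tri(z,(280,202),z2,f((120,262),(30,90))),plane(z,280,202,225))
print("collar",tri(z,(279.5,181),z2,f((351,216),(30,90))),plane(z,279.5,181,136))
print("foot",plane(z,280.8,162,4))
a=z["im"][120:230,230:340,::-1];cv2.imwrite("pics/w4c.png",cv2.resize(a,None,fx=5,fy=5,interpolation=cv2.INTER_CUBIC))
E
```

```text
178 273 288 | 184 271 289 | 190 270 290 | 196 269 291 | 202 268 292 | 206 266 291 | 209 270 289 | 212 265 293 | 215 269 284 | 
top tri (array([483.41815663, 381.51809948, 220.31185617]), np.float64(0.3965113208665075)) [483.60372616 383.00748783 225.        ]
collar (array([483.65712112, 380.80953293, 132.42801541]), np.float64(1.7174946134372964)) [482.86578865 381.29004564 136.        ]
foot [484.43462976 382.37231644   4.        ]
```

View pics/w4c.png

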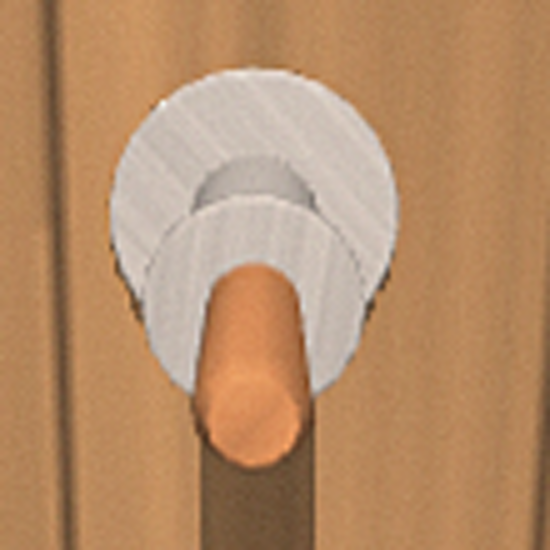

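```bash
H="python3 -m handwheel"
$H '[0.0015,0.002,-0.03,0,0,0,0,0,-0.03,0,0,0,0,0,-0.03,0,0,0,0,0,-0.03,0,0,0,0,0,-0.01,0,0,0]'
$H '[0,0,-0.01,0,0,0,0,0,-0.01,0,0,0,0,0,0,0,0,0]'
python3 -c "
from h import *
plan([484.2,381,188],90)"
```

```text
time_s: 4.52
eef_pos: [485.2, 379.9, 212.6]
ee_rot: [2.238, 2.201, 0.009]
force: [-0.1, -0.1, -0.9]
gripper_width: 0.995
time_s: 4.77
eef_pos: [484.0, 377.7, 189.6]
ee_rot: [2.251, 2.186, 0.002]
force: [-0.2, -0.1, 0.4]
gripper_width: 0.996
t 4.77 pos [484.  377.7 189.6] d [ 0.2  3.3 -1.6] rot [0.002 0.003 0.029] F [-0.2 -0.1  0.4] M [0.02 0.   0.05] g 0.996 j [ 0.66  0.47  0.16  1.26 -0.    2.26]
```

```bash
H="python3 -m handwheel"
$H '[0,0.003,-0.001,0,0,0.02,0,0,0,0,0,0]'
$H '[0,0,0,0,0,0,0,0,0,0,0,0,0,0,0,0,0,0,0,0,0,0,0,0,0,0,0,0,0,0]' 255 50
$H '[0,0,0,0,0,0,0,0,0,0,0,0,0,0,0,0,0,0]'
python3 -c "
from h import *
plan([484.2,381,188],90)
grab('wrist','w5')"
```

```text
time_s: 4.93
eef_pos: [484.2, 380.4, 189.6]
ee_rot: [2.232, 2.205, 0.002]
force: [-0.8, 0.1, -0.4]
gripper_width: 1.001
time_s: 5.35
eef_pos: [485.3, 381.4, 192.7]
ee_rot: [2.234, 2.202, 0.008]
force: [-0.2, 0.4, 0.4]
gripper_width: 0.301
time_s: 5.6
eef_pos: [485.3, 381.4, 192.9]
ee_rot: [2.234, 2.201, 0.009]
force: [0.8, -0.6, -1.6]
gripper_width: 0.243
t 5.6 pos [485.3 381.4 192.9] d [-1.1 -0.4 -4.9] rot [-0.     0.008  0.015] F [ 0.8 -0.6 -1.6] M [0.   0.03 0.01] g 0.243 j [ 0.67  0.47  0.17  1.27 -0.    2.25]
```

View pics/w5.png

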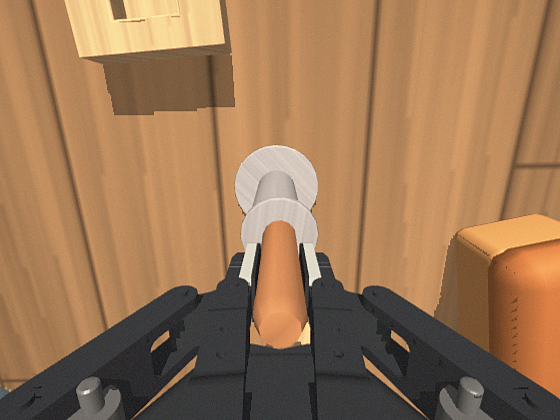

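```bash
H="python3 -m handwheel"
$H '[0,0,0.02,0,0,0,0,0,0.025,0,0,0,0,0,0.03,0,0,0,0,0,0.03,0,0,0,0,0,0.03,0,0,0]'
$H '[0,0,0.03,0,0,0,0,0,0,0,0,0,0,0,0,0,0,0]'
python3 -c "
from h import *
plan([513.5,121.8,345],90)
grab('side','s6');grab('scene','c6')
a=load('s6')['im'][100:320,150:370,::-1];b=load('c6')['im'][130:350,220:440,::-1]
f=lambda a:cv2.resize(a,(400,400),interpolation=cv2.INTER_CUBIC)
cv2.imwrite('pics/d6.png',np.hstack([f(a),f(b)]))"
```

```text
time_s: 6.07
eef_pos: [481.9, 378.6, 325.3]
ee_rot: [2.235, 2.202, -0.012]
force: [0.8, -0.3, -0.8]
gripper_width: 0.24
time_s: 6.32
eef_pos: [482.7, 379.1, 363.2]
ee_rot: [2.235, 2.201, 0.002]
force: [0.8, -1.0, -2.1]
gripper_width: 0.242
t 6.32 pos [482.7 379.1 363.2] d [  30.8 -257.3  -18.2] rot [0.003 0.004 0.015] F [ 0.8 -1.  -2.1] M [0.03 0.02 0.02] g 0.242 j [ 0.67  0.51  0.67  1.73 -0.    2.25]
```

View pics/d6.png

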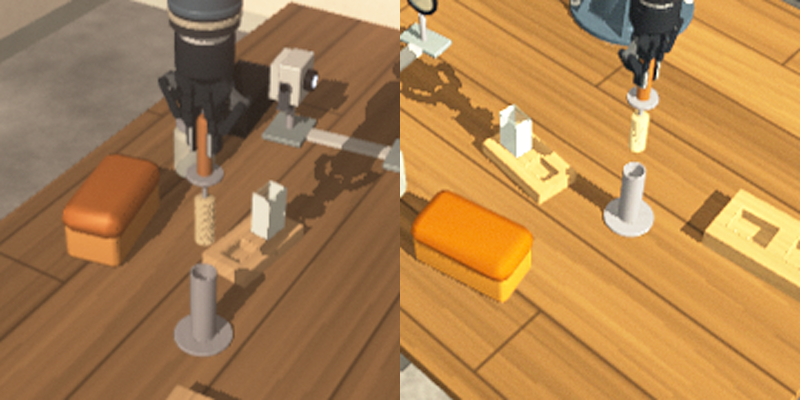

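```bash
H="python3 -m handwheel"
python3 - <<'E'
from h import *
a=load('s6');b=load('c6')
print(tri(a,(263.3,234.3),b,(351.5,213.1)),tri(a,(261.7,248.2),b,(347.6,222.2)))
E
$H '[0.004,-0.02,0,0,0,0,0.004,-0.03,0,0,0,0,0.004,-0.03,0,0,0,0,0.004,-0.03,0,0,0,0,0.004,-0.03,0,0,0,0]'
$H '[0.004,-0.03,0,0,0,0,0.004,-0.03,0,0,0,0,0.004,-0.03,0,0,0,0,0.004,-0.02,0,0,0,0,0,0,0,0,0,0]'
python3 -c "
from h import *
plan([514.3,121.7,345],90)
grab('wrist','w7');grab('side','s7');grab('scene','c7')
a=load('s7')['im'][130:270,220:360,::-1];b=load('c7')['im'][120:260,210:350,::-1]
f=lambda a:cv2.resize(a,(400,400),interpolation=cv2.INTER_CUBIC)
cv2.imwrite('pics/d7.png',np.hstack([f(a),f(b)]))"
```

```text
(array([477.04203491, 381.88668732, 180.16161262]), np.float64(8.186902071278034)) (array([481.4472789 , 377.30310403, 131.46215354]), np.float64(0.7095132846068862))
time_s: 6.83
eef_pos: [499.4, 238.3, 354.0]
ee_rot: [2.229, 2.213, -0.016]
force: [0.0, -0.2, 0.0]
gripper_width: 0.239
time_s: 7.25
eef_pos: [512.4, 117.5, 347.5]
ee_rot: [-2.231, -2.208, 0.031]
force: [0.7, 0.0, -1.0]
gripper_width: 0.245
t 7.25 pos [512.4 117.5 347.5] d [ 1.9  4.2 -2.5] rot [ 0.012 -0.016  0.01 ] F [ 0.7  0.  -1. ] M [ 0.03 -0.   -0.11] g 0.245 j [ 0.23  0.3   0.31  1.6  -0.01  1.81]
```

View pics/d7.png

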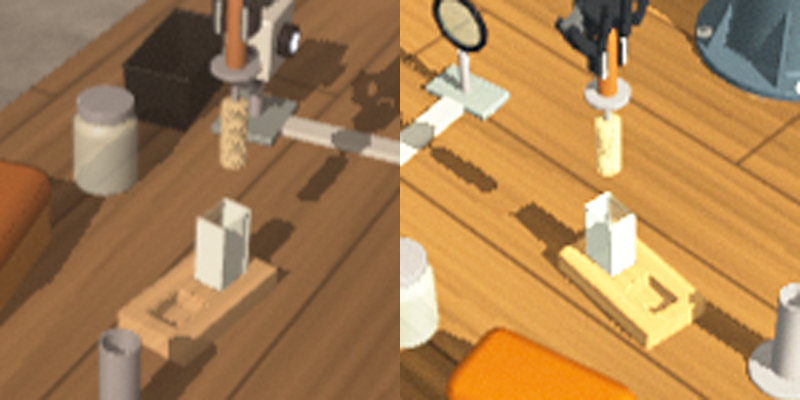

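View pics/w7.png

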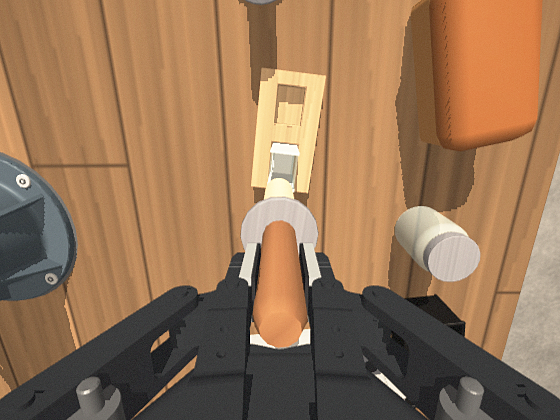

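The side and scene views show the brush hanging roughly over the cell mouth. I'll triangulate the offset between the two in both views.

```bash
python3 - <<'E'
from h import *
a=load('s7');b=load('c7');z=load('w7')
S=lambda p:(p[0]/2.857+220-.3,p[1]/2.857+130-.3);C=lambda p:((p[0]-400)/2.857+210-.3,p[1]/2.857+120-.3)
print("tip",tri(a,S((233,165)),b,C((608,174))))
print("mouth",tri(a,S((224.5,210.5)),b,C((610,206))))
print("collar",tri(a,S((234,67)),b,C((607,95))))
for n,q in(("side",a),("scene",b)):
    print(n,[np.round(proj(q,[513.3,121.7,h]),1) for h in(8,108,165,280)])
print(z["o"],"collar in wrist plane", [plane(z,279.5,228,h) for h in (283,290)], "handle top ",[plane(z,280,327,h) for h in (372,380)])
E
```

```text
tip (array([507.07888143, 116.47822166, 165.66139585]), np.float64(7.570757179694087))
mouth (array([508.78070329, 122.54314244, 113.06042752]), np.float64(0.022383367323837455))
collar (array([509.56510396, 118.94380866, 287.36140547]), np.float64(3.056052900411548))
side [array([295.7, 229.4]), array([297.1, 204.1]), array([297.9, 188.8]), array([299.6, 155.9])]
scene [array([282.2, 213.3]), array([282.1, 193.4]), array([282. , 181.4]), array([281.9, 155.2])]
[516.03496128 193.69426058 466.10969827] collar in wrist plane [array([512.28648819, 118.00148171, 283.        ]), array([512.42978651, 120.89509935, 290.        ])] handle top  [array([513.88745859, 112.72523275, 372.        ]), array([514.07001174, 119.60818142, 380.        ])]
```

```bash
H="python3 -m handwheel"
$H '[0.002,0.005,-0.01,0.012,-0.016,0.01,0,0,-0.01,0,0,0,0,0,0,0,0,0]'
python3 -c "
from h import *
plan([515,122.3,300],90)
grab('side','s8');grab('scene','c8')
a=load('s8')['im'][130:270,220:360,::-1];b=load('c8')['im'][120:260,210:350,::-1]
f=lambda a:cv2.resize(a,(400,400),interpolation=cv2.INTER_CUBIC)
cv2.imwrite('pics/d8.png',np.hstack([f(a),f(b)]))"
```

```text
time_s: 7.65
eef_pos: [513.6, 129.1, 326.0]
ee_rot: [-2.214, -2.227, -0.002]
force: [-0.3, -0.2, -0.5]
gripper_width: 0.241
t 7.65 pos [513.6 129.1 326. ] d [  1.4  -6.8 -26. ] rot [-0.002 -0.    -0.006] F [-0.3 -0.2 -0.5] M [ 0.02  0.08 -0.01] g 0.241 j [0.25 0.28 0.23 1.53 0.   1.81]
```

View pics/d8.png

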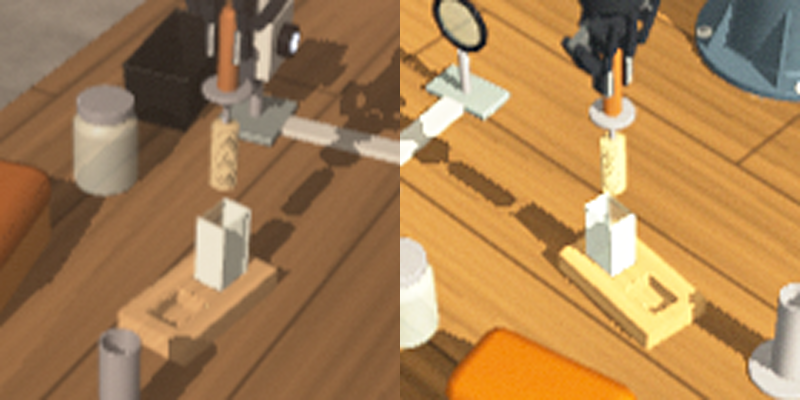

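```bash
H="python3 -m handwheel"
$H '[0.001,-0.006,0,0,0,0,0,0,0,0,0,0]'
$H '[0,0,-0.015,0,0,0,0,0,-0.015,0,0,0,0,0,0,0,0,0]'
python3 -c "
from h import *
plan([515,122.3,300],90)
grab('side','s8');grab('scene','c8')
a=load('s8')['im'][130:270,220:360,::-1];b=load('c8')['im'][120:260,210:350,::-1]
f=lambda a:cv2.resize(a,(400,400),interpolation=cv2.INTER_CUBIC)
cv2.imwrite('pics/d9.png',np.hstack([f(a),f(b)]))"
```

```text
time_s: 7.92
eef_pos: [514.9, 123.7, 328.4]
ee_rot: [-2.213, -2.229, -0.004]
force: [-0.2, -0.6, -0.5]
gripper_width: 0.236
time_s: 8.17
eef_pos: [515.9, 123.7, 299.3]
ee_rot: [2.213, 2.229, 0.008]
force: [-1.4, -0.1, -1.4]
gripper_width: 0.241
t 8.17 pos [515.9 123.7 299.3] d [-0.9 -1.4  0.7] rot [-0.003  0.004 -0.007] F [-1.4 -0.1 -1.4] M [-0.01  0.07 -0.01] g 0.241 j [0.23 0.27 0.16 1.45 0.   1.8 ]
```

View pics/d9.png

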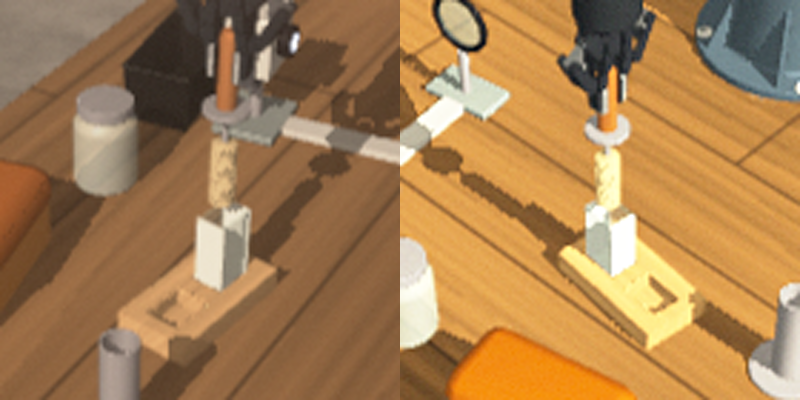

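```bash
H="python3 -m handwheel"
$H '[-0.002,0,-0.01,0,0,0,0,0,-0.015,0,0,0,0,0,-0.015,0,0,0,0,0,0,0,0,0]'
python3 -c "
from h import *
plan([513.5,122.8,200],90)
grab('side','s8');grab('scene','c8')
a=load('s8')['im'][130:270,220:360,::-1];b=load('c8')['im'][120:260,210:350,::-1]
f=lambda a:cv2.resize(a,(400,400),interpolation=cv2.INTER_CUBIC)
cv2.imwrite('pics/d10.png',np.hstack([f(a),f(b)]))"
```

```text
time_s: 8.6
eef_pos: [516.1, 124.1, 265.3]
ee_rot: [2.21, 2.226, 0.019]
force: [0.5, 0.1, -1.0]
gripper_width: 0.241
t 8.6 pos [516.1 124.1 265.3] d [ -2.6  -1.3 -65.3] rot [-0.005  0.012 -0.007] F [ 0.5  0.1 -1. ] M [0.03 0.1  0.03] g 0.241 j [0.24 0.26 0.06 1.36 0.   1.8 ]
```

View pics/d10.png

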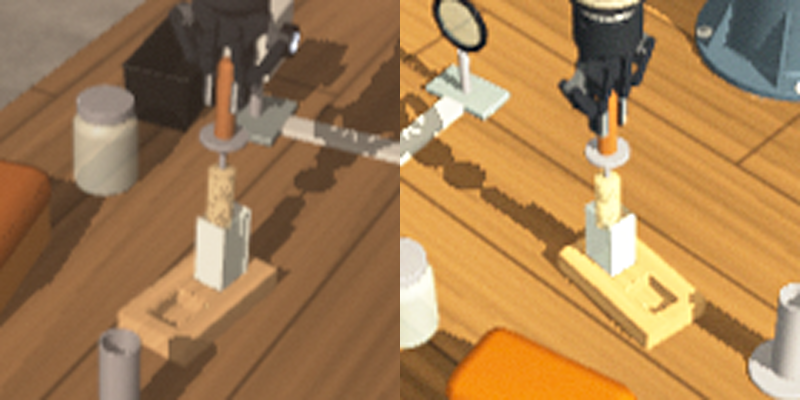

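The tip is inside the mouth in both views, and the side force is low. I'll continue down.

```bash
H="python3 -m handwheel"
$H '[-0.003,-0.001,-0.015,0,0.01,0,-0.001,0,-0.015,0,0,0,0,0,-0.015,0,0,0,0,0,-0.01,0,0,0,0,0,0,0,0,0]'
python3 -c "
from h import *
plan([513.5,122.8,196],90)"
```

```text
time_s: 9.12
eef_pos: [516.0, 124.0, 218.5]
ee_rot: [2.21, 2.226, 0.024]
force: [-0.8, -0.3, -1.0]
gripper_width: 0.244
t 9.12 pos [516.  124.  218.5] d [ -2.5  -1.2 -22.5] rot [-0.008  0.014 -0.007] F [-0.8 -0.3 -1. ] M [ 0.05  0.04 -0.  ] g 0.244 j [ 0.23  0.27 -0.05  1.24  0.    1.8 ]
```

```bash
H="python3 -m handwheel"
$H '[-0.003,-0.001,-0.01,0,0.01,0,-0.002,-0.001,-0.008,0,0,0,0,0,-0.002,0,0,0,0,0,0,0,0,0]'
python3 -c "
from h import *
plan([513.5,122.8,196],90)
grab('side','s8');grab('scene','c8')
a=load('s8')['im'][130:270,220:360,::-1];b=load('c8')['im'][120:260,210:350,::-1]
f=lambda a:cv2.resize(a,(400,400),interpolation=cv2.INTER_CUBIC)
cv2.imwrite('pics/d11.png',np.hstack([f(a),f(b)]))"
```

```text
time_s: 9.45
eef_pos: [511.8, 122.1, 199.6]
ee_rot: [-2.212, -2.228, -0.015]
force: [-0.3, -0.1, -1.3]
gripper_width: 0.244
t 9.45 pos [511.8 122.1 199.6] d [ 1.7  0.7 -3.6] rot [-0.008  0.006 -0.007] F [-0.3 -0.1 -1.3] M [-0.03  0.03 -0.01] g 0.244 j [ 0.23  0.28 -0.09  1.2   0.01  1.79]
```

View pics/d11.png

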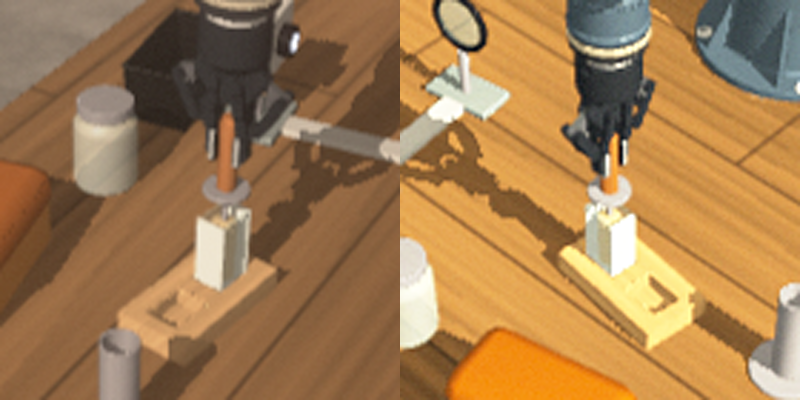

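```bash
H="python3 -m handwheel"; Q="from h import *;plan([513.5,122.8,196],90)"
$H '[0.001,0.001,-0.004,0,0,0,0,0,0,0,0,0]' >/dev/null; python3 -c "$Q"
$H '[0,0,-0.002,0,0,0,0,0,0,0,0,0]' >/dev/null; python3 -c "$Q"
$H '[0,0,-0.002,0,0,0,0,0,0,0,0,0]' >/dev/null; python3 -c "$Q"
```

```text
t 9.72 pos [513.5 123.3 196.5] d [ 0.  -0.5 -0.5] rot [-0.009  0.007 -0.007] F [-0.2  1.7 -1.3] M [-0.04 -0.02  0.06] g 0.243 j [ 0.23  0.28 -0.09  1.19  0.01  1.8 ]
t 9.88 pos [513.7 123.5 194.5] d [-0.2 -0.7  1.5] rot [-0.009  0.008 -0.007] F [ 0.  -0.  -0.4] M [ 0.01 -0.03  0.02] g 0.242 j [ 0.23  0.28 -0.1   1.18  0.01  1.8 ]
t 10.05 pos [513.8 123.5 192.4] d [-0.3 -0.7  3.6] rot [-0.009  0.008 -0.007] F [ 0.7  0.6 -0.4] M [-0.01 -0.01  0.03] g 0.245 j [ 0.23  0.28 -0.1   1.18  0.01  1.8 ]
```

```bash
H="python3 -m handwheel"; Q="from h import *;plan([513.5,122.8,196],90)"
$H '[0,0,-0.002,0,0,0,0,0,0,0,0,0]' >/dev/null; python3 -c "$Q"
$H '[0,0,-0.002,0,0,0,0,0,0,0,0,0]' >/dev/null; python3 -c "$Q"
python3 -c "
from h import *
grab('side','s8');grab('scene','c8')
a=load('s8')['im'][130:270,220:360,::-1];b=load('c8')['im'][120:260,210:350,::-1]
f=lambda a:cv2.resize(a,(400,400),interpolation=cv2.INTER_CUBIC)
cv2.imwrite('pics/d12.png',np.hstack([f(a),f(b)]))"
```

```text
t 10.22 pos [513.8 123.5 190.2] d [-0.3 -0.7  5.8] rot [-0.009  0.008 -0.007] F [-1.1  1.  -1.4] M [-0.05  0.08  0.05] g 0.244 j [ 0.23  0.28 -0.11  1.17  0.01  1.8 ]
t 10.38 pos [514.6 123.8 189.6] d [-1.1 -1.   6.4] rot [-0.01   0.011 -0.007] F [-3.3  1.1  4.4] M [-0.1   0.94  0.01] g 0.243 j [ 0.23  0.28 -0.11  1.17  0.01  1.8 ]
```

View pics/d12.png

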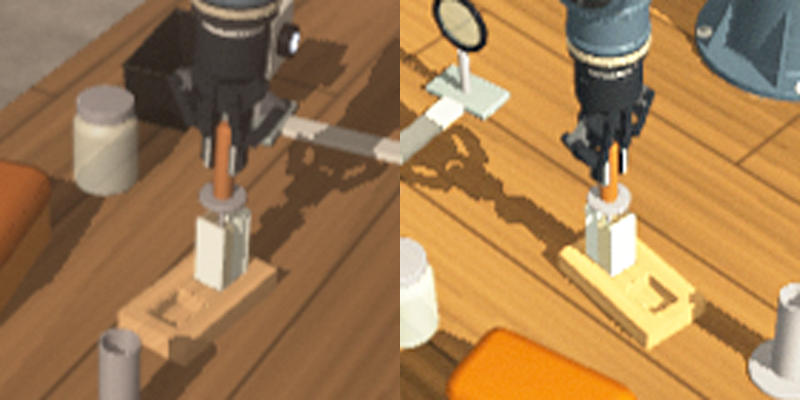

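```bash
H="python3 -m handwheel"; Q="from h import *;plan([513.5,122.8,195],90)"
$H '[-0.001,-0.001,0.015,0,0,0,0,0,0.015,0,0,0,0,0,0.015,0,0,0,0,0,0.01,0,0,0,0,0,0,0,0,0]' >/dev/null; python3 -c "$Q"
$H '[0,0,0,0,0,0]' >/dev/null; python3 -c "$Q"
```

```text
t 10.9 pos [512.7 122.5 246.1] d [  0.8   0.3 -51.1] rot [-0.009  0.009 -0.007] F [ 0.7 -0.2 -1.8] M [-0.07 -0.01 -0.02] g 0.242 j [0.23 0.26 0.01 1.31 0.01 1.79]
t 10.98 pos [512.9 122.5 246.1] d [  0.6   0.3 -51.1] rot [-0.009  0.01  -0.007] F [ 0.  -0.8 -0.4] M [-0.04  0.03  0.  ] g 0.243 j [0.23 0.26 0.01 1.31 0.01 1.79]
```

Now down to the bottom, up again, down once more, then up and out.

```bash
H="python3 -m handwheel"; Q="from h import *;plan([513.5,122.8,195],90)"
$H '[0,0,-0.015,0,0,0,0,0,-0.015,0,0,0,0,0,-0.014,0,0,0,-0.001,0,-0.006,0,0,0,0,0,0,0,0,0]' >/dev/null; python3 -c "$Q"
$H '[-0.001,0,-0.001,0,0,0,0,0,0,0,0,0,0,0,0,0,0,0]' >/dev/null; python3 -c "$Q"
```

```text
t 11.4 pos [511.2 122.4 191.5] d [2.3 0.4 3.5] rot [-0.009  0.009 -0.007] F [ 0.   0.7 -0.2] M [0.01 0.03 0.  ] g 0.244 j [ 0.23  0.27 -0.11  1.17  0.01  1.79]
t 11.65 pos [509.8 122.3 190.6] d [3.7 0.5 4.4] rot [-0.009  0.008 -0.007] F [-0.6  0.2 -0.8] M [ 0.04 -0.   -0.03] g 0.245 j [ 0.23  0.27 -0.12  1.17  0.01  1.8 ]
```

```bash
H="python3 -m handwheel"; Q="from h import *;plan([513.5,122.8,195],90)"
$H '[0.002,0,0.015,0,0,0,0.001,0,0.015,0,0,0,0.001,0,0.015,0,0,0,0,0,0.01,0,0,0,0,0,0,0,0,0]' >/dev/null; python3 -c "$Q"
$H '[0,0,-0.015,0,0,0,0,0,-0.015,0,0,0,0,0,-0.014,0,0,0,-0.001,0,-0.003,0,0,0,0,0,0,0,0,0]' >/dev/null; python3 -c "$Q"
$H '[0,0,0,0,0,0,0,0,0,0,0,0]' >/dev/null; python3 -c "$Q"
$H '[0,0,0.02,0,0,0,0,0,0.025,0,0,0,0,0,0.03,0,0,0,0,0,0.03,0,0,0,0,0,0.03,0,0,0]' >/dev/null; python3 -c "$Q"
$H '[0,0,0.03,0,0,0,0,0,0.01,0,0,0,0,0,0,0,0,0]' >/dev/null; python3 -c "$Q"
python3 -c "
from h import *
grab('side','s9');grab('scene','c9')
a=load('s9')['im'][130:270,220:360,::-1];b=load('c9')['im'][120:260,210:350,::-1]
f=lambda a:cv2.resize(a,(400,400),interpolation=cv2.INTER_CUBIC)
cv2.imwrite('pics/d13.png',np.hstack([f(a),f(b)]))"
```

```text
t 12.07 pos [514.2 122.4 250. ] d [ -0.7   0.4 -55. ] rot [-0.009  0.01  -0.007] F [ 0.7 -0.5 -0.4] M [-0.01 -0.03  0.04] g 0.242 j [0.23 0.26 0.02 1.32 0.01 1.79]
t 12.48 pos [514.6 122.7 203. ] d [-1.1  0.1 -8. ] rot [-0.011  0.016 -0.007] F [ 0.7  0.6 -1.2] M [-0.02  0.    0.04] g 0.244 j [ 0.23  0.27 -0.09  1.19  0.01  1.79]
t 12.65 pos [514.5 122.8 203.5] d [-1.   0.  -8.5] rot [-0.011  0.016 -0.007] F [ 0.4  1.1 -0.7] M [-0.02  0.01  0.02] g 0.246 j [ 0.23  0.27 -0.09  1.2   0.01  1.79]
t 13.07 pos [511.4 122.  340.8] d [   2.1    0.8 -145.8] rot [-0.009  0.009 -0.007] F [ 0.8 -0.5 -1.5] M [ 0.02 -0.03  0.  ] g 0.245 j [0.23 0.26 0.25 1.55 0.01 1.79]
t 13.32 pos [512.  122.2 390.9] d [   1.5    0.6 -195.9] rot [-0.012  0.02  -0.007] F [ 1.1 -0.1 -2.4] M [ 0.05 -0.    0.03] g 0.241 j [0.23 0.28 0.4  1.67 0.01 1.79]
```

View pics/d13.png

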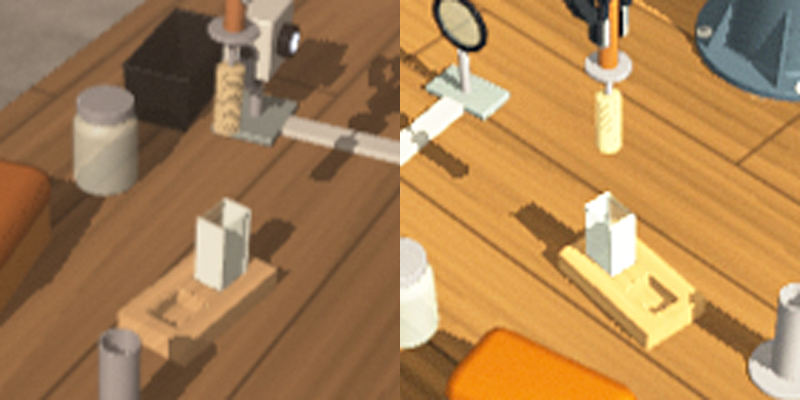

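```bash
H="python3 -m handwheel"
$H '[-0.003,0.02,-0.005,0,0.015,0,-0.003,0.03,0,0,0,0,-0.003,0.03,0,0,0,0,-0.003,0.03,0,0,0,0,-0.003,0.03,0,0,0,0]'>/dev/null
$H '[-0.003,0.03,-0.01,0,0,0,-0.003,0.03,-0.01,0,0,0,-0.003,0.03,-0.005,0,0,0,-0.003,0.02,0,0,0,0,0,0,0,0,0,0]'
python3 -c "
from h import *
plan([485.3,381.4,350],90)"
```

```text
time_s: 14.25
eef_pos: [479.0, 380.6, 342.9]
ee_rot: [-2.212, -2.217, 0.013]
force: [-1.3, 0.1, -1.5]
gripper_width: 0.243
t 14.25 pos [479.  380.6 342.9] d [6.3 0.8 7.1] rot [-0.001 -0.013 -0.002] F [-1.3  0.1 -1.5] M [-0.02  0.01 -0.  ] g 0.243 j [0.67 0.5  0.6  1.68 0.01 2.24]
```

```bash
H="python3 -m handwheel"
$H '[0.006,0.001,0,0,-0.013,0,0,0,0,0,0,0]'>/dev/null
python3 -c "
from h import *
plan([485.3,381.4,350],90)
grab('wrist','w14');grab('side','s14');grab('scene','c14')
a=load('s14')['im'][170:310,190:330,::-1];b=load('c14')['im'][150:290,280:420,::-1]
f=lambda a:cv2.resize(a,(400,400),interpolation=cv2.INTER_CUBIC)
cv2.imwrite('pics/d14.png',np.hstack([f(a),f(b)]))
a=load('w14')['im'][100:360,180:380,::-1];cv2.imwrite('pics/w14c.png',cv2.resize(a,None,fx=2.3,fy=2.3,interpolation=cv2.INTER_CUBIC))
for n,q in(('side',load('s14')),('scene',load('c14'))):
    print(n,[np.round(proj(q,[484.2,381.5,h]),1) for h in(0,130,165,280)])"
```

```text
t 14.42 pos [484.6 382.2 339.8] d [ 0.7 -0.8 10.2] rot [ 0.002 -0.002 -0.004] F [-0.4  0.5 -1.4] M [-0.01  0.   -0.05] g 0.248 j [ 0.67  0.5   0.6   1.67 -0.    2.23]
side [array([260.1, 283.9]), array([260.1, 249. ]), array([260.1, 239. ]), array([260. , 203.6])]
scene [array([344.8, 249.5]), array([348.1, 223.8]), array([349.1, 216.3]), array([352.4, 190.2])]
```

View pics/d14.png

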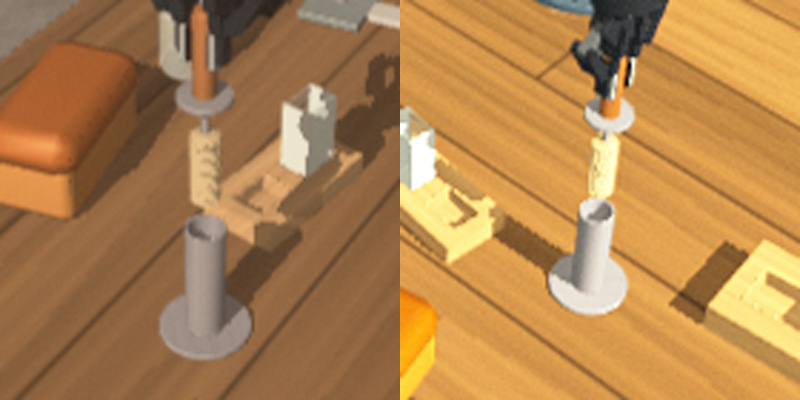

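View pics/w14c.png

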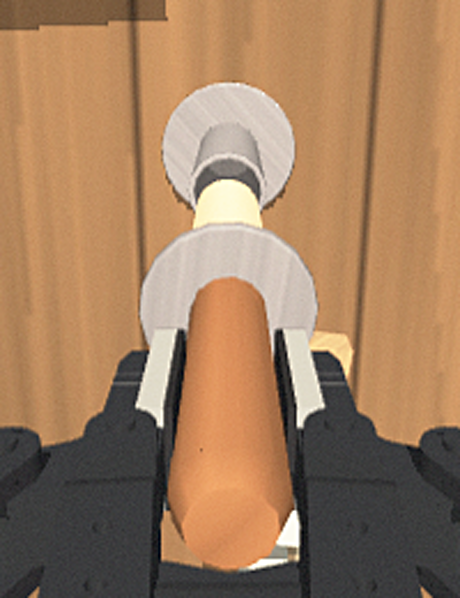

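Side, scene and wrist views all show the tip over the rim: side 205 vs 205, scene 602 vs about 600, wrist 227 vs 227 in crop pixels. I'll lower it.

```bash
H="python3 -m handwheel"; Q="from h import *;plan([485,381.4,193],90)"
$H '[0,0,-0.01,0,0,0,0,0,-0.01,0,0,0,0,0,0,0,0,0]'>/dev/null;python3 -c "$Q"
$H '[0,0,-0.01,0,0,0,0,0,0,0,0,0]'>/dev/null;python3 -c "$Q
grab('side','s15');grab('scene','c15')
a=load('s15')['im'][170:310,190:330,::-1];b=load('c15')['im'][150:290,280:420,::-1]
f=lambda a:cv2.resize(a,(400,400),interpolation=cv2.INTER_CUBIC)
cv2.imwrite('pics/d15.png',np.hstack([f(a),f(b)]))"
```

```text
t 14.82 pos [485.6 378.9 321.9] d [  -0.6    2.5 -128.9] rot [-0.001 -0.     0.   ] F [-0.6 -0.4 -0.6] M [ 0.02  0.01 -0.02] g 0.241 j [0.66 0.48 0.52 1.61 0.   2.23]
t 14.98 pos [486.1 377.4 313. ] d [  -1.1    4.  -120. ] rot [-0.001  0.001  0.002] F [ 0.  -0.6 -2.7] M [-0.02  0.02 -0.01] g 0.242 j [0.66 0.48 0.49 1.58 0.   2.23]
```

View pics/d15.png

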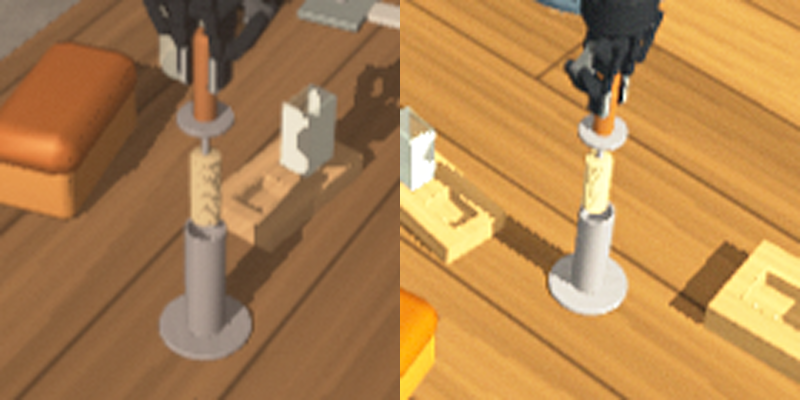

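```bash
H="python3 -m handwheel"; Q="from h import *;plan([485,381.4,193],90)"
$H '[-0.001,0.003,0,0,0,0,0,0,0,0,0,0]'>/dev/null;python3 -c "$Q"
$H '[0,0.001,-0.01,0,0,0,0,0.001,-0.015,0,0,0,0,0,0,0,0,0]'>/dev/null;python3 -c "$Q"
```

```text
t 15.25 pos [485.6 380.7 316.6] d [  -0.6    0.7 -123.6] rot [-0.004  0.004  0.003] F [ 0.4 -0.1 -2.2] M [-0.03  0.03 -0.02] g 0.242 j [0.66 0.48 0.5  1.59 0.   2.24]
t 15.5 pos [486.2 383.6 293.2] d [  -1.2   -2.2 -100.2] rot [-0.006  0.007  0.003] F [-0.6 -0.6 -1.6] M [-0.01  0.07  0.01] g 0.241 j [0.67 0.47 0.43 1.52 0.   2.24]
```

```bash
H="python3 -m handwheel"; Q="from h import *;plan([485,381.4,193],90)"
$H '[-0.001,-0.002,-0.015,0,0,0,0,0,-0.02,0,0,0,0,0,0,0,0,0]'>/dev/null;python3 -c "$Q"
$H '[-0.001,0.001,-0.02,0,0,0,0,0,-0.02,0,0,0,0,0,0,0,0,0]'>/dev/null;python3 -c "$Q"
```

```text
t 15.75 pos [485.5 382.1 260. ] d [ -0.5  -0.7 -67. ] rot [-0.007  0.009  0.002] F [-0.8  0.2 -0.5] M [-0.11  0.04  0.05] g 0.24 j [0.67 0.46 0.32 1.43 0.   2.24]
t 16.0 pos [485.2 383.8 223.5] d [ -0.2  -2.4 -30.5] rot [-0.009  0.011  0.002] F [-0.6  0.2 -1.5] M [-0.04  0.07 -0.03] g 0.243 j [0.67 0.46 0.23 1.33 0.   2.24]
```

```bash
H="python3 -m handwheel"; Q="from h import *;plan([485,381.4,193],90)"
$H '[0,-0.002,-0.01,-0.009,0.011,0,0,0,0,0,0,0]'>/dev/null;python3 -c "$Q"
$H '[0,0,-0.008,0,0,0,0,0,0,0,0,0]'>/dev/null;python3 -c "$Q
grab('side','s16');grab('scene','c16')
a=load('s16')['im'][170:310,190:330,::-1];b=load('c16')['im'][150:290,280:420,::-1]
f=lambda a:cv2.resize(a,(400,400),interpolation=cv2.INTER_CUBIC)
cv2.imwrite('pics/d16.png',np.hstack([f(a),f(b)]))"
```

```text
t 16.17 pos [485.6 382.  215.8] d [ -0.6  -0.6 -22.8] rot [-0.001  0.001  0.002] F [ 0.2 -0.7 -0.5] M [-0.    0.02 -0.03] g 0.243 j [0.67 0.47 0.23 1.33 0.   2.24]
t 16.33 pos [486.5 382.6 209.3] d [ -1.5  -1.2 -16.3] rot [-0.002  0.002  0.002] F [-0.8 -0.4 -1.1] M [-0.04  0.03  0.01] g 0.244 j [0.67 0.47 0.22 1.32 0.   2.24]
```

View pics/d16.png

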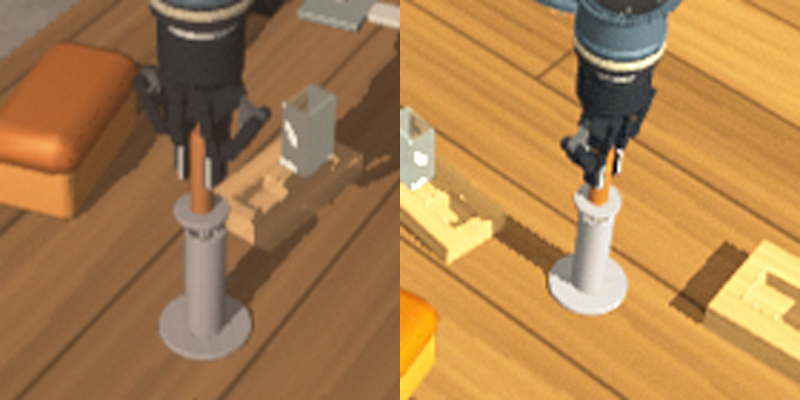

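```bash
H="python3 -m handwheel"; Q="from h import *;plan([484,380.5,193],90)"
$H '[-0.003,-0.002,0,0,0,0,0,0,0,0,0,0]'>/dev/null;python3 -c "$Q"
$H '[0,0,-0.006,0,0,0,0,0,0,0,0,0]'>/dev/null;python3 -c "$Q"
$H '[0,0,-0.006,0,0,0,0,0,0,0,0,0]'>/dev/null;python3 -c "$Q"
```

```text
t 16.6 pos [483.9 380.9 211.7] d [  0.1  -0.4 -18.7] rot [-0.004  0.005  0.002] F [-0.2  0.3 -0.9] M [ 0.    0.   -0.01] g 0.247 j [0.67 0.46 0.21 1.31 0.   2.24]
t 16.77 pos [483.9 381.  206. ] d [  0.1  -0.5 -13. ] rot [-0.005  0.005  0.002] F [-0.1 -0.1 -0.8] M [-0.08  0.03 -0.04] g 0.244 j [0.67 0.46 0.19 1.3  0.   2.24]
t 16.93 pos [483.9 381.  199.4] d [ 0.1 -0.5 -6.4] rot [-0.005  0.006  0.002] F [ 0.1  0.2 -1.4] M [0.01 0.09 0.03] g 0.243 j [0.67 0.46 0.18 1.28 0.   2.24]
```

```bash
H="python3 -m handwheel"; Q="from h import *;plan([484,380.5,193],90)"
$H '[0,0,-0.005,0,0,0,0,0,0,0,0,0]'>/dev/null;python3 -c "$Q"
$H '[0,0,-0.002,0,0,0,0,0,0,0,0,0]'>/dev/null;python3 -c "$Q
grab('side','s16');grab('scene','c16')
a=load('s16')['im'][170:310,190:330,::-1];b=load('c16')['im'][150:290,280:420,::-1]
f=lambda a:cv2.resize(a,(400,400),interpolation=cv2.INTER_CUBIC)
cv2.imwrite('pics/d17.png',np.hstack([f(a),f(b)]))"
```

```text
t 17.1 pos [483.7 380.9 193.6] d [ 0.3 -0.4 -0.6] rot [-0.004  0.005  0.002] F [ 0.9 -0.6 -1.5] M [-0.01  0.02 -0.01] g 0.244 j [0.67 0.46 0.17 1.27 0.   2.24]
t 17.27 pos [484.  381.3 192.2] d [-0.  -0.8  0.8] rot [-0.006  0.006  0.002] F [ 0.3  0.3 -1. ] M [-0.    0.02 -0.01] g 0.244 j [0.67 0.46 0.16 1.26 0.   2.24]
```

View pics/d17.png

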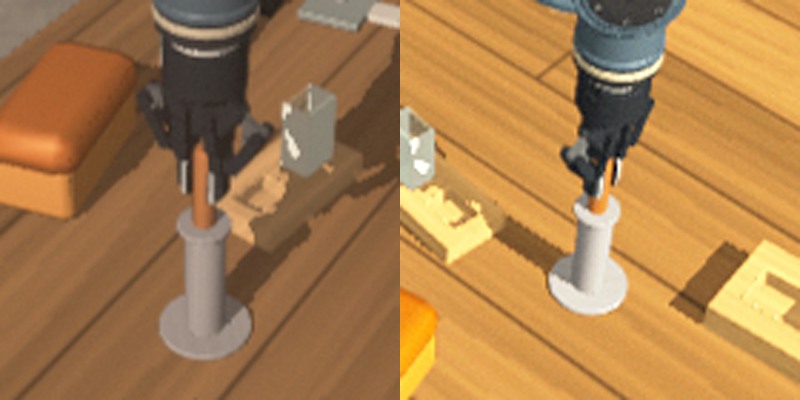

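```bash
H="python3 -m handwheel"; Q="from h import *;plan([484,380.5,193],90)"
$H '[0,0,-0.002,0,0,0,0,0,0,0,0,0]'>/dev/null;python3 -c "$Q"
$H '[0,0,-0.001,0,0,0,0,0,0,0,0,0]'>/dev/null;python3 -c "$Q"
```

```text
t 17.53 pos [484.4 381.8 192.6] d [-0.4 -1.3  0.4] rot [-0.008  0.009  0.002] F [-0.1  0.3 -1. ] M [-0.04  0.02  0.01] g 0.241 j [0.67 0.46 0.16 1.26 0.   2.24]
t 17.7 pos [484.6 382.1 192.2] d [-0.6 -1.6  0.8] rot [-0.009  0.009  0.002] F [-1.3 -1.1  0.6] M [-0.22  0.26  0.  ] g 0.243 j [0.67 0.46 0.16 1.26 0.   2.24]
```

```bash
H="python3 -m handwheel"; Q="from h import *;plan([484,380.5,193],90)"
$H '[0,0,0,0,0,0,0,0,0,0,0,0,0,0,0,0,0,0,0,0,0,0,0,0,0,0,0,0,0,0]' 0 20 >/dev/null
$H '[0,0,0,0,0,0,0,0,0,0,0,0,0,0,0,0,0,0]' >/dev/null;python3 -c "$Q
grab('side','s17');grab('scene','c17')
a=load('s17')['im'][170:310,190:330,::-1];b=load('c17')['im'][150:290,280:420,::-1]
f=lambda a:cv2.resize(a,(400,400),interpolation=cv2.INTER_CUBIC)
cv2.imwrite('pics/d18.png',np.hstack([f(a),f(b)]))"
```

```text
t 18.37 pos [484.3 381.7 190.6] d [-0.3 -1.2  2.4] rot [-0.007  0.008  0.002] F [0.6 0.6 0.1] M [0.06 0.04 0.03] g 1.001 j [0.67 0.46 0.16 1.26 0.   2.24]
```

View pics/d18.png

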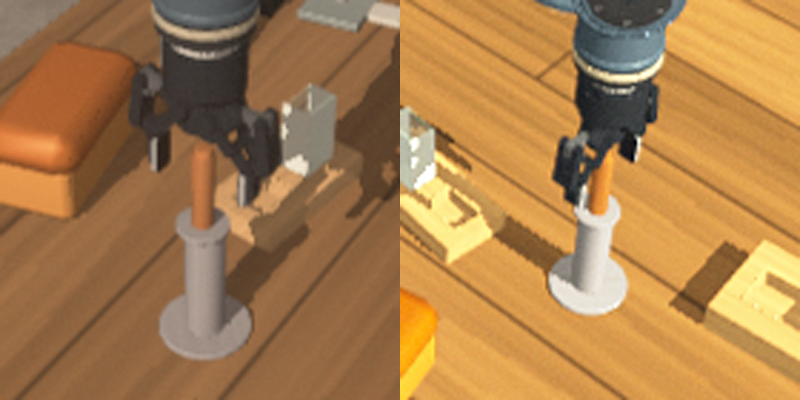

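```bash
H="python3 -m handwheel"
$H '[0,0,0.02,0,0,0,0,0,0.03,0,0,0,0,0,0.03,0,0,0,0,0,0.03,0,0,0,0,0,0.02,0,0,0]'>/dev/null
$H '[0.003,-0.02,0,0,0,0.115,0.003,-0.025,0,0,0,0.115,0.003,-0.025,0,0,0,0.115,0.003,-0.025,0,0,0,0.115,0.003,-0.025,0,0,0,0.115]'
$H '[0.003,-0.025,0,0,0,0.115,0.003,-0.025,0,0,0,0.115,0.003,-0.025,0,0,0,0.115,0.003,-0.025,0,0,0,0.115,0.003,-0.02,0,0,0,0.115]'
python3 -c "
from h import *
plan([513.3,121.7,300],173)"
```

```text
time_s: 19.3
eef_pos: [497.0, 260.7, 325.8]
ee_rot: [-1.468, -2.777, -0.016]
force: [1.1, 0.1, -0.6]
gripper_width: 1.002
time_s: 19.72
eef_pos: [511.7, 134.2, 326.7]
ee_rot: [-0.573, -3.087, -0.016]
force: [-0.1, 0.9, -0.7]
gripper_width: 1.001
t 19.72 pos [511.7 134.2 326.7] d [  1.6 -12.5 -26.7] rot [-0.011 -0.002  0.245] F [-0.1  0.9 -0.7] M [ 0.02 -0.03  0.  ] g 1.001 j [0.25 0.28 0.23 1.52 0.01 0.62]
```

```bash
H="python3 -m handwheel"
$H '[0.001,-0.006,-0.005,-0.01,0,0.12,0,-0.005,-0.005,0,0,0.12,0,0,0,0,0,0,0,0,0,0,0,0]'>/dev/null
python3 -c "
from h import *
plan([513.3,121.7,300],173)
grab('wrist','w20');a=load('w20')['im'][100:300,180:380,::-1];cv2.imwrite('pics/w20c.png',cv2.resize(a,None,fx=3,fy=3,interpolation=cv2.INTER_CUBIC))
grab('scene','c20')
b=load('c20')['im'][130:280,230:430,::-1];cv2.imwrite('pics/c20c.png',cv2.resize(b,None,fx=3,fy=3,interpolation=cv2.INTER_CUBIC))"
```

```text
t 20.05 pos [513.3 118.1 317.4] d [ -0.    3.6 -17.4] rot [ 0.     0.001 -0.004] F [-0.2  0.7  0.5] M [ 0.03 -0.03 -0.01] g 1.001 j [ 0.23  0.27  0.2   1.5  -0.    0.34]
```

View pics/w20c.png

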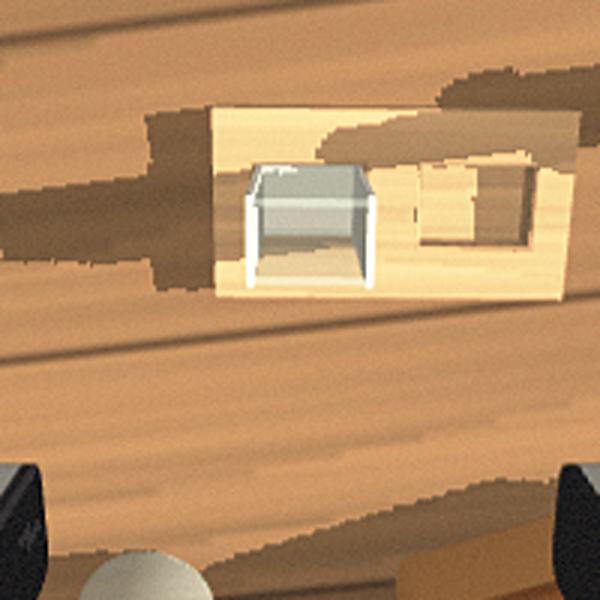

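View pics/c20c.png

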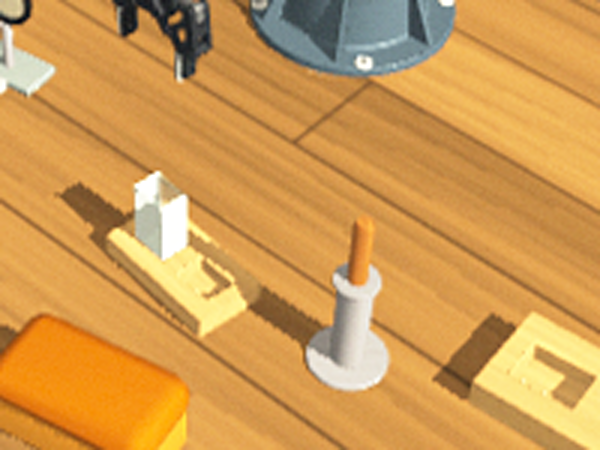

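```bash
python3 - <<'E'
from h import *
z=load('w20');f=lambda p:(p[0]/3+180-.33,p[1]/3+100-.33)
q=np.array([plane(z,*f(p),108) for p in((247,195),(375,195),(374,288),(248,288))]);print(q.round(1),q.mean(0))
print(np.degrees(np.arctan2(*(q[1]-q[0])[[1,0]])),np.degrees(np.arctan2(*(q[2]-q[3])[[1,0]])))
z1=load("w1");print(tri(z1,(180+373.75/4-.375,50+320.5/4-.375),z,f((311,241.5))))
print("rack corners",[plane(z,*f(p),28).round(1) for p in((212,106),(581,111),(564,300),(217,296))])
E
```

```text
[[491.6 100.8 108. ]
 [497.3 149.  108. ]
 [533.7 145.3 108. ]
 [527.9  96.2 108. ]] [512.62111262 122.8273388  108.        ]
83.22769680529322 83.22687811534999
(array([513.08984139, 122.50913291, 104.39865114]), np.float64(0.6140815896778592))
rack corners [array([461.6,  84. ,  28. ]), array([483.8, 251.9,  28. ]), array([573.5, 241.4,  28. ]), array([551.5,  73.1,  28. ])]
```

```bash
H="python3 -m handwheel"; Q="from h import *;plan([512.9,122.5,80],173)"
$H '[0,0.004,-0.03,0,0,0,0,0,-0.03,0,0,0,0,0,-0.03,0,0,0,0,0,-0.03,0,0,0,0,0,0,0,0,0]'>/dev/null;python3 -c "$Q"
```

```text
t 20.57 pos [514.  125.9 196. ] d [  -1.1   -3.4 -116. ] rot [-0.002  0.007  0.01 ] F [-1.2 -0.8 -0.7] M [-0.01  0.08 -0.  ] g 0.999 j [ 0.24  0.28 -0.09  1.19  0.    0.37]
```

```bash
H="python3 -m handwheel"; Q="from h import *;plan([512.9,122.5,80],173)"
$H '[-0.001,-0.003,-0.02,0,0.005,0.01,0,0,-0.02,0,0,0,0,0,-0.01,0,0,0,0,0,0,0,0,0]'>/dev/null;python3 -c "$Q;grab('wrist','w21')"
```

```text
t 20.9 pos [514.1 125.1 148.9] d [ -1.2  -2.6 -68.9] rot [-0.003  0.004  0.006] F [-0.4  0.1 -0.3] M [-0.03  0.    0.05] g 1.001 j [ 0.24  0.31 -0.17  1.08  0.    0.37]
```

View pics/w21.png

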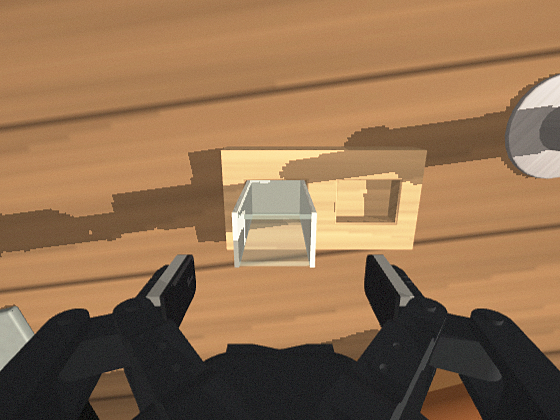

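```bash
H="python3 -m handwheel"; Q="from h import *;plan([512.9,122.5,80],173)"
$H '[-0.001,-0.003,0,0,0,0,0,0,0,0,0,0]'>/dev/null;python3 -c "$Q"
$H '[0,0,-0.015,0,0,0,0,0,-0.02,0,0,0,0,0,-0.015,0,0,0,0,0,-0.01,0,0,0,0,0,0,0,0,0]'>/dev/null;python3 -c "$Q;grab('wrist','w22')"
```

```text
t 21.12 pos [514.7 122.7 152.8] d [ -1.8  -0.2 -72.8] rot [-0.004  0.008  0.006] F [-0.4 -0.7  0.3] M [-0.    0.03 -0.02] g 1.001 j [ 0.23  0.3  -0.17  1.09  0.    0.36]
t 21.53 pos [519.1 123.4  98. ] d [ -6.2  -0.9 -18. ] rot [-0.007  0.019  0.008] F [-0.7  0.4 -0.1] M [0.04 0.08 0.02] g 0.998 j [ 0.23  0.34 -0.26  0.94  0.    0.36]
```

View pics/w22.png

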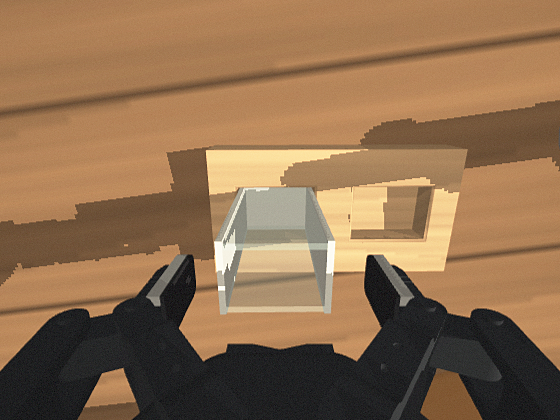

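```bash
H="python3 -m handwheel"; Q="from h import *;plan([512.9,122.5,80],173)"
$H '[-0.006,-0.001,0,-0.006,0.018,0.008,0,0,0,0,0,0]'>/dev/null;python3 -c "$Q"
$H '[-0.002,0,-0.009,0,0,0,0,0,-0.008,0,0,0,0,0,0,0,0,0]'>/dev/null;python3 -c "$Q"
```

```text
t 21.75 pos [513.7 122.5 100.9] d [ -0.8  -0.  -20.9] rot [-0.001  0.002 -0.   ] F [ 0.7 -0.  -0.5] M [ 0.05 -0.02 -0.03] g 1.001 j [ 0.23  0.35 -0.25  0.97  0.    0.36]
t 22.0 pos [512.9 122.9  84.5] d [ 0.  -0.4 -4.5] rot [-0.002  0.005 -0.001] F [-0.3  0.2 -0.6] M [-0.04 -0.   -0.02] g 1.002 j [ 0.23  0.36 -0.28  0.93  0.    0.36]
```

```bash
H="python3 -m handwheel"; Q="from h import *;plan([512.9,122.5,80],173)"
$H '[0,0,-0.004,0,0.004,0,0,0,0,0,0,0]'>/dev/null;python3 -c "$Q"
$H '[0,0,0,0,0,0,0,0,0,0,0,0,0,0,0,0,0,0]' 255 40 >/dev/null; python3 -c "$Q"
$H '[0,0,0,0,0,0,0,0,0,0,0,0,0,0,0,0,0,0]' >/dev/null; python3 -c "$Q;grab('wrist','w23')"
```

```text
t 22.17 pos [512.6 122.9  79.8] d [ 0.3 -0.4  0.2] rot [-0.002  0.001 -0.001] F [ 0.3  0.4 -0.7] M [ 0.03 -0.04  0.06] g 1.001 j [ 0.23  0.36 -0.28  0.92  0.    0.36]
t 22.42 pos [512.6 122.9  79.6] d [ 0.3 -0.4  0.4] rot [-0.002  0.    -0.001] F [-0.4 -0.2  0.4] M [-0.11  0.05 -0.  ] g 0.603 j [ 0.23  0.37 -0.28  0.92  0.    0.36]
t 22.67 pos [512.7 122.8  79.8] d [ 0.2 -0.3  0.2] rot [-0.002  0.    -0.   ] F [-0.3 -0.  -1.2] M [-0.03 -0.06 -0.01] g 0.579 j [ 0.23  0.36 -0.28  0.92  0.    0.36]
```

View pics/w23.png

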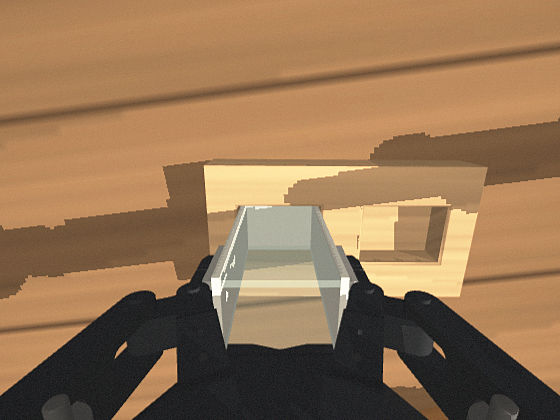

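```bash
H="python3 -m handwheel"; Q="from h import *;plan([512.9,122.5,200],173)"
$H '[0,0,0.01,0,0,0,0,0,0.02,0,0,0,0,0,0.025,0,0,0,0,0,0.025,0,0,0,0,0,0.025,0,0,0]'>/dev/null;python3 -c "$Q"
$H '[0,0,0.02,0,0,0,0,0,0,0,0,0]'>/dev/null;python3 -c "$Q
grab('wrist','w24');grab('side','s24');grab('scene','c24')
a=load('c24')['im'][90:240,120:320,::-1];cv2.imwrite('pics/c24c.png',cv2.resize(a,None,fx=4,fy=4,interpolation=cv2.INTER_CUBIC))
a=load('s24')['im'][110:260,240:440,::-1];cv2.imwrite('pics/s24c.png',cv2.resize(a,None,fx=4,fy=4,interpolation=cv2.INTER_CUBIC))"
```

```text
t 23.13 pos [508.6 121.9 186.1] d [ 4.3  0.6 13.9] rot [ 0.001 -0.009 -0.   ] F [ 0.9 -0.1 -2. ] M [-0.02 -0.07  0.04] g 0.578 j [ 0.23  0.29 -0.11  1.18  0.    0.36]
t 23.3 pos [510.  122.2 213.4] d [  2.9   0.3 -13.4] rot [-0.001 -0.002 -0.   ] F [ 0.5  0.3 -0.7] M [ 0.03 -0.01 -0.03] g 0.583 j [ 0.23  0.27 -0.06  1.24  0.    0.36]
```

View pics/c24c.png

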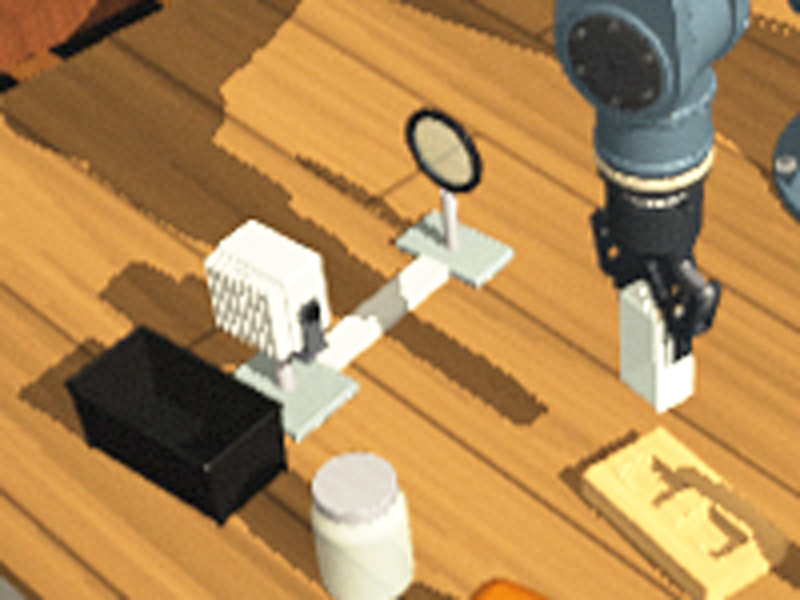

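View pics/s24c.png

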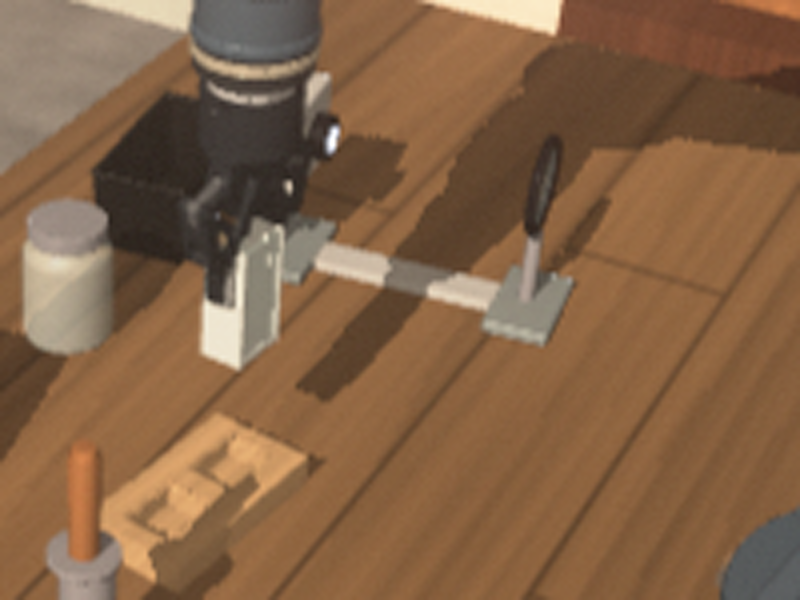

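View pics/w24.png

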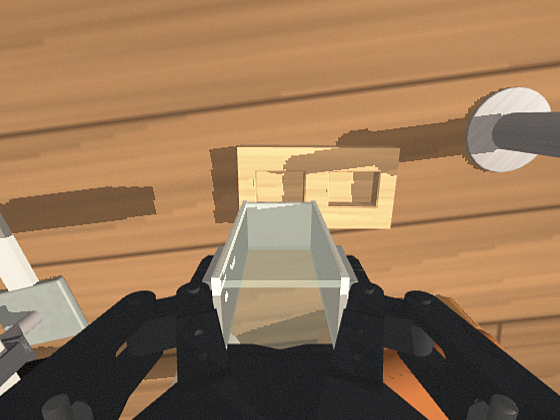

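```bash
python3 - <<'E'
from h import *
z=load("w1");a=z["im"][55:275,420:560,::-1];cv2.imwrite("pics/w1v.png",cv2.resize(a,None,fx=2.7,fy=2.7,interpolation=cv2.INTER_CUBIC))
a=load('s24');b=load('c24')
print("magn",tri(a,(240+542/4-.375,110+186.5/4-.375),b,(120+444/4-.375,90+151/4-.375)))
m=tri(a,(240+542/4-.375,110+186.5/4-.375),b,(120+444/4-.375,90+151/4-.375))[0]
print("lens side at z130",plane(a,322.6,143.6,130))
E
```

```text
magn (array([ 406.64432052, -247.83016732,  129.32511309]), np.float64(0.3112363497484422))
lens side at z130 [ 601.77390316 -229.06805233  130.        ]
```

View pics/w1v.png

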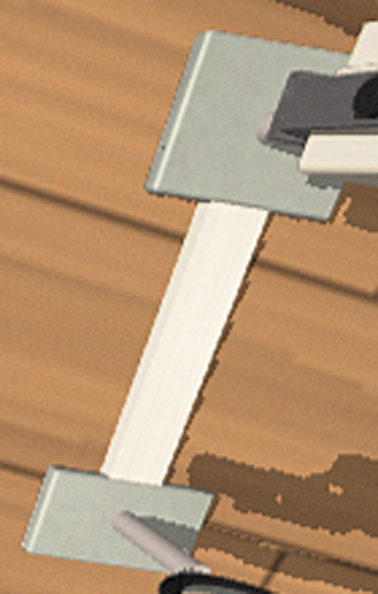

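```bash
python3 - <<'E'
from h import *
z=load("w1");f=lambda p,h=10:plane(z,420+p[0]/2.7-.3,55+p[1]/2.7-.3,h)
L=[f((206,206)),f((114,472))];R=[f((270,211)),f((163,484))]
print(np.round(L,1),np.round(R,1))
for l in(L,R):
    d=l[1]-l[0];print(np.degrees(np.arctan2(d[1],d[0])))
n=(L[0]+L[1]+R[0]+R[1])/4;print("mid",n)
# side images rail edges z10 : si0 crop s24c /4+(240,110)
s=load("s24");g=lambda p,h=10:plane(s,240+p[0]/4-.375,110+p[1]/4-.375,h)
A=[g((320,241)),g((492,283))];B=[g((316,264)),g((486,306))]
print("side rail",np.round(A,1),np.round(B,1),[np.degrees(np.arctan2(*(q[1]-q[0])[[1,0]])) for q in(A,B)])
c=load("c24");g=lambda p,h=10:plane(c,120+p[0]/4-.375,90+p[1]/4-.375,h)
A=[g((328,332)),g((420,254))];B=[g((352,368)),g((450,280))]
print("scene rail",np.round(A,1),np.round(B,1),[np.degrees(np.arctan2(*(q[1]-q[0])[[1,0]])) for q in(A,B)])
# plate corners w1 (z~12)
print("plates",[f(p,12).round(1) for p in((207,32),(157,190),(335,219),(50,468),(33,550),(214,492))])
E
```

```text
[[ 600.9 -204.1   10. ]
 [ 439.  -228.7   10. ]] [[ 608.5 -240.    10. ]
 [ 440.3 -261.9   10. ]]
-171.36228415149034
-172.60061638984837
mid [ 522.19166081 -233.68198322   10.        ]
side rail [[ 609.6 -239.1   10. ]
 [ 442.9 -258.6   10. ]] [[ 594.6 -200.9   10. ]
 [ 432.6 -220.3   10. ]] [np.float64(-173.31327464780654), np.float64(-173.18624620115608)]
scene rail [[ 571.9 -244.4   10. ]
 [ 436.3 -263.6   10. ]] [[ 588.7 -190.6   10. ]
 [ 442.3 -213.9   10. ]] [np.float64(-171.90906678141005), np.float64(-170.94679153799294)]
plates [array([ 681.2, -159.2,   12. ]), array([ 600.8, -172.2,   12. ]), array([ 614.5, -275.8,   12. ]), array([ 430.7, -187.8,   12. ]), array([ 375.4, -202.1,   12. ]), array([ 444.8, -293.4,   12. ])]
```

```bash
H="python3 -m handwheel"; Q="from h import *;plan([504,-234.5,152],187.7)"
$H '[0,-0.02,0,0,0,0,0,-0.03,0,0,0,0.03,0,-0.03,0,0,0,0.03,0,-0.03,0,0,0,0.03,0,-0.03,0,0,0,0.03]'>/dev/null
$H '[0,-0.03,0,0,0,0.03,0,-0.03,0,0,0,0.03,0,-0.03,0,0,0,0.03,0,-0.03,0,0,0,0.03,0,-0.02,0,0,0,0]'>/dev/null
$H '[0,0,0,0,0,0]'>/dev/null;python3 -c "$Q"
```

```text
t 24.37 pos [ 498.4 -168.7  193.4] d [  5.6 -65.8 -41.4] rot [ 0.001 -0.031 -0.001] F [ 0.6 -0.7 -1.6] M [ 0.01 -0.05 -0.04] g 0.583 j [-0.32  0.31 -0.06  1.23 -0.01 -0.46]
```

```bash
H="python3 -m handwheel"; Q="from h import *;plan([504,-234.5,152],187.7)"
$H '[0.004,-0.02,0,0,-0.03,0,0.001,-0.02,0,0,0,0,0,-0.015,0,0,0,0,0,-0.008,0,0,0,0,0,0,0,0,0,0]'>/dev/null
python3 -c "$Q"
```

```text
t 24.78 pos [ 500.  -232.9  186.6] d [  4.   -1.6 -34.6] rot [-0.004 -0.009  0.   ] F [-0.8 -0.1 -1.8] M [0.04 0.02 0.03] g 0.576 j [-0.44  0.35 -0.02  1.21 -0.   -0.57]
```

```bash
H="python3 -m handwheel"; Q="from h import *;plan([504,-234.5,152],187.7)"
$H '[0.003,0,-0.012,0,-0.005,0,0,0,-0.012,0,0,0,0,0,-0.008,0,0,0,0,0,0,0,0,0]'>/dev/null
python3 -c "$Q
grab('wrist','w25');grab('side','s25');grab('scene','c25')
a=load('c25')['im'][90:210,130:290,::-1];cv2.imwrite('pics/c25c.png',cv2.resize(a,None,fx=5,fy=5,interpolation=cv2.INTER_CUBIC))
a=load('s25')['im'][100:220,260:420,::-1];cv2.imwrite('pics/s25c.png',cv2.resize(a,None,fx=5,fy=5,interpolation=cv2.INTER_CUBIC))"
```

```text
t 25.12 pos [ 502.3 -229.8  151.4] d [ 1.7 -4.7  0.6] rot [-0.006 -0.007  0.   ] F [ 0.  -0.1 -1.7] M [ 0.04 -0.01 -0.01] g 0.579 j [-0.43  0.37 -0.09  1.13  0.   -0.56]
```

View pics/c25c.png

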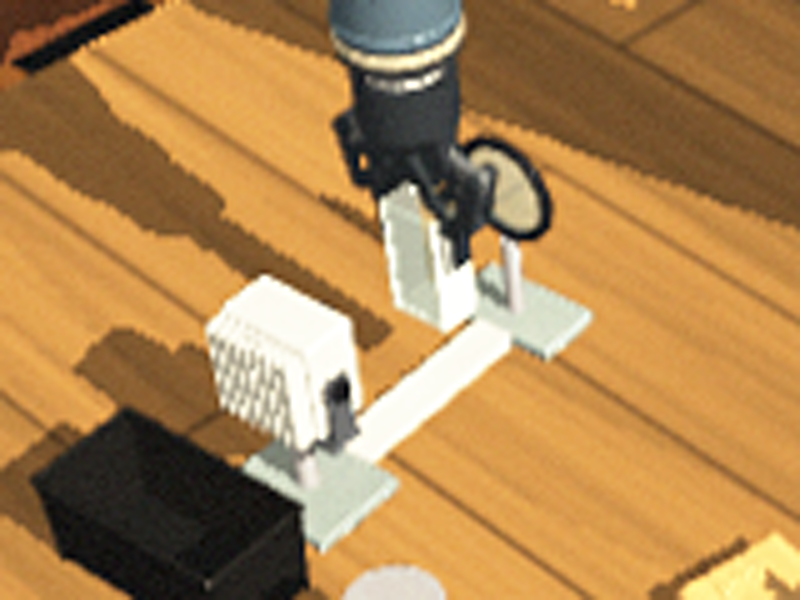

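View pics/s25c.png

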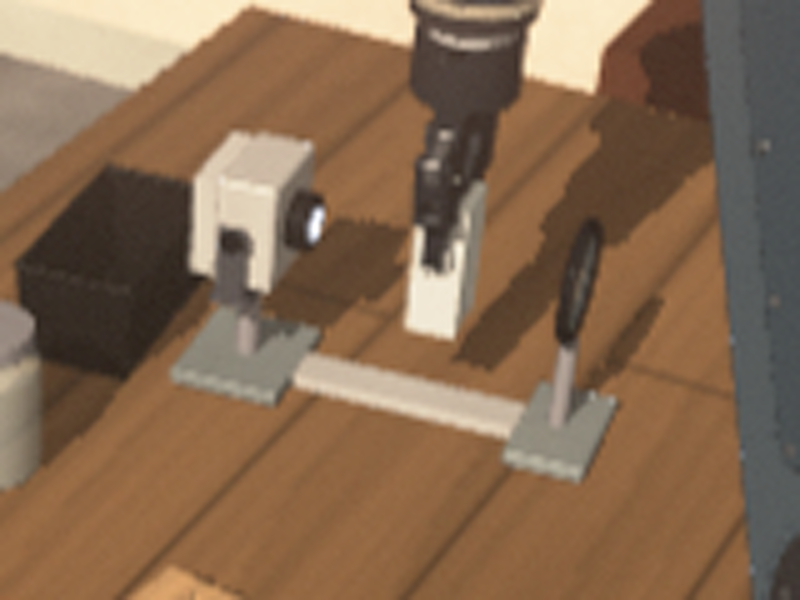

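View pics/w25.png

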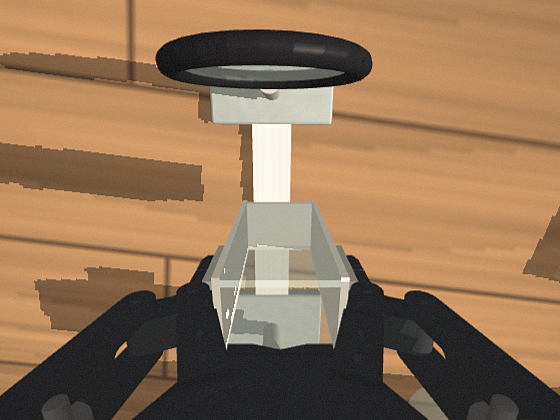

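The wrist view shows the rail running parallel to the cell at column about 272, the ring centre at about 264 and the cell at about 280. The cell therefore sits a little to the +y side. I'll work out the offset.

```bash
python3 - <<'E'
from h import *
z=load("w25");s=r.state();T=Ro.from_rotvec(s["ee_rot"]).as_matrix();p=s["eef_pos"]
im=cv2.cvtColor(z["im"],cv2.COLOR_RGB2GRAY)
for v in(140,165,190):
    k=np.where(im[v,240:305]>200)[0]+240;print("rail row",v,k.min(),k.max(),(T.T@(plane(z,k.mean(),v,10)-p)).round(1), plane(z,k.mean(),v,10).round(1))
m=(im<60);m[:, :140]=0;m[:,390:]=0;m[100:]=0
for v in(45,55,65,75):
    k=np.where(m[v])[0];print("ring",v,k.min(),k.max(),k.mean())
u=264
for v,h in((60,130),(35,176),):print(h,(T.T@(plane(z,u,v,h)-p)).round(1),plane(z,u,v,h).round(1))
for v,us in((208,(247,314)),(280,(216,349))):
    print("cell mouth lateral",(T.T@(plane(z,np.mean(us),v,p[2]+28.5)-p)).round(1))
def T5(q,c,o): return None
a=load('s25');b=load('c25')
g=lambda q:(260+q[0]/5-.4,100+q[1]/5-.4)
h=lambda q:(130+q[0]/5-.4,90+q[1]/5-.4)
print("magn",tri(a,g((579,284)),b,h((509,189))))
print("lens plane130",plane(a,*g((318,224)),130))
# cell bottom corners: side (407,330),(460,338); scene (395,308),(441,328),(473,312)
print("cell bottom +y edge pts", tri(a,g((460,338)),b,h((473,312))),tri(a,g((407,330)),b,h((441,328))))
E
```

```text
rail row 140 253 290 [ 53.7  -6.1 143.7] [ 450.1 -243.    10. ]
rail row 165 253 290 [ 31.6  -6.3 143.6] [ 472.1 -240.2   10. ]
rail row 190 254 289 [  8.3  -6.4 143.5] [ 495.2 -237.3   10. ]
ring 45 164 358 256.08
ring 55 156 370 261.4881516587678
ring 65 157 371 267.0179640718563
ring 75 165 366 259.03125
130 [97.8 -6.1 23.9] [ 407.  -249.5  130. ]
176 [ 96.7  -3.8 -22.1] [ 408.  -247.3  176. ]
cell mouth lateral [ 45.6   1.1 -28.3]
cell mouth lateral [ 19.3   1.8 -28.4]
magn (array([ 404.99418925, -245.34045448,  130.09251093]), np.float64(0.48264007524329994))
lens plane130 [ 597.28075389 -224.8989928   130.        ]
cell bottom +y edge pts (array([ 477.10409317, -214.54700756,   75.19394348]), np.float64(6.739095221293906)) (array([ 512.59788889, -208.53973231,   78.55401308]), np.float64(4.122026480524371))
```

```bash
H="python3 -m handwheel"; Q="from h import *;plan([503,-236.5,152],187.7)"
$H '[0.001,-0.005,0,-0.006,-0.007,0,0,-0.001,0,0,0,0,0,0,0,0,0,0,0,0,0,0,0,0]'>/dev/null
python3 -c "$Q"
python3 -c "$Q"
$H '[0,0,0,0,0,0,0,0,0,0,0,0]'>/dev/null
python3 -c "$Q"
```

```text
t 25.6 pos [ 505.4 -237.1  155.6] d [-2.4  0.6 -3.6] rot [ 0.003  0.006 -0.   ] F [ 0.2 -0.3 -1. ] M [-0.03  0.01 -0.  ] g 0.578 j [-0.44  0.36 -0.08  1.12 -0.   -0.57]
t 25.6 pos [ 505.4 -237.1  155.6] d [-2.4  0.6 -3.6] rot [ 0.003  0.006 -0.   ] F [ 0.2 -0.3 -1. ] M [-0.03  0.01 -0.  ] g 0.578 j [-0.44  0.36 -0.08  1.12 -0.   -0.57]
t 25.77 pos [ 505.5 -237.3  156.1] d [-2.5  0.8 -4.1] rot [ 0.004  0.006 -0.   ] F [ 0.1 -0.  -1.6] M [-0. -0.  0.] g 0.584 j [-0.44  0.36 -0.08  1.12 -0.   -0.57]
```

```bash
H="python3 -m handwheel"; Q="from h import *;plan([503,-236.5,152],187.7)"
$H '[0,0,-0.003,0,0,0,0,0,0,0,0,0,0,0,0,0,0,0]'>/dev/null
python3 -c "$Q
grab('wrist','w26');grab('side','s26');grab('scene','c26')
z=load('w26');im=cv2.cvtColor(z['im'],cv2.COLOR_RGB2GRAY);T=Ro.from_rotvec(r.state()['ee_rot']).as_matrix();p=r.state()['eef_pos']
for v in(140,165,190):
    k=np.where(im[v,230:320]>200)[0]+230;print(k.min(),k.max(),(T.T@(plane(z,k.mean(),v,10)-p)).round(1))
f=lambda a:cv2.resize(a,(400,400),interpolation=cv2.INTER_CUBIC)
a=load('s26')['im'][100:300,230:430,::-1];b=load('c26')['im'][90:290,170:370,::-1]
cv2.imwrite('pics/d26.png',np.hstack([f(a),f(b)]))"
```

```text
t 26.02 pos [ 505.5 -237.4  152.9] d [-2.5  0.9 -0.9] rot [0.004 0.006 0.   ] F [ 0.2  0.4 -1.5] M [-0.03 -0.03 -0.01] g 0.579 j [-0.44  0.36 -0.09  1.11 -0.   -0.57]
263 301 [ 52.6   2.2 142.6]
264 300 [ 30.3   2.2 142.8]
264 300 [  6.9   2.3 142.9]
```

View pics/d26.png

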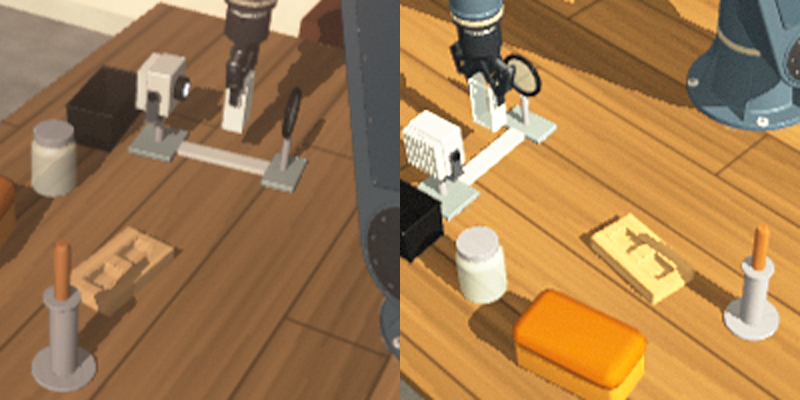

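View pics/w26.png

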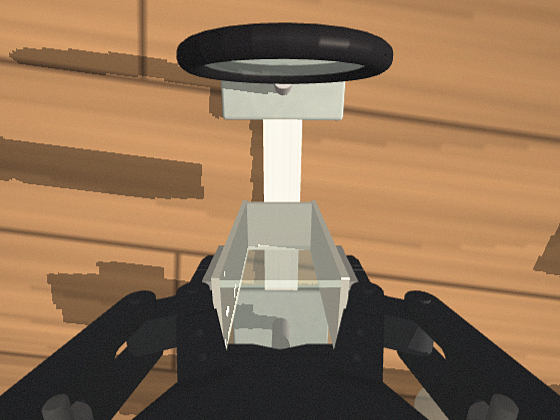

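The cell is centred over the rail, with the ring at column 285 and the rail and cell at about 282. It is square to the beam and still, and the brush is seated in its sleeve. Handing in.

```bash
python3 -c "
from rig import r
s=r.state();print(s['eef_pos'],abs(s['qd']).max(),s['gripper_width'])
print(r.hand_in())"
```

```text
[ 505.5467456  -237.35879882  152.93826925] 0.001931782368521873 0.5793152061606257
the job is handed in; nothing more can be done
None
```

The job is handed in at about 26 s of the 64 s allowed, with the cell still held in the beam. No verdict was reported, so what follows rests on my own last checks.

**Scrubbing:** I lifted the brush from its sleeve and took it to the bottom of the cell. Floor contact showed as about 4 N, with the TCP at z ≈ 190 mm. I drew the brush up about 55 mm and went down again to within about 2 mm of the floor. A third stroke stopped about 13 mm above the floor, so it probably does not count as a full one.

**Brush:** It was hung back in its sleeve and let go. The last side and scene pictures show it upright with the collar on the rim.

**Cell:** I gripped it by the frosted sides at 40 N; the opening of 0.58 corresponds to about 49 mm.
- **Sideways:** the rail's centre line measured about 2 mm from the tool axis in the last wrist view. Earlier fixed-camera estimates of the beam line differed by about ±3 mm, so I relied on the wrist view.
- **Height:** the cell's centre is at about z = 131 mm.
- **Along the beam:** it is about midway between lamp and magnifier.
- **Angles:** the tool's tilt is under 0.01 rad, and the windows look square to the beam.
- **Stillness:** the joints were practically still at hand-in (at most 0.002 rad/s).

In the last pictures the jar, loaf and tin look to be where they were. I did not measure their positions again.

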